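# Shake chestnuts from a scoop evenly over a baking tray

## Robot

A 6-joint arm with a two-finger parallel gripper is mounted at the origin on a cart in front of the work surface, level with it; the furniture and walls round the work are solid. World frame = base frame: x ahead of the robot, y to its left, z up, the work surface at z = 0. Lengths are in m, angles in rad, forces in N, time in s.
With the tool pointing down it reaches from about 0.375 to 0.9 m from the base axis. Payload 3.1 kg.
Tool frame: the origin (TCP) lies midway between the tips of the shut fingers; the grasp point (between the pads) lies 19 mm behind it; z points along the fingers, y is the line along which they close (so a half turn about z gives the same grasp; the last joint's range is limited). The gripper opens to 85 mm and grips with 20 to 120 N. Pads are 22 mm wide; open, the fingers measure 114 mm over their backs; the gripper's body (76 mm by 85 mm) begins 54 mm behind the grasp point. The pads swing forward as they close: fully open they stand 13 mm farther back than shut.
Start: joints at [0.988, 0.527, 1.433, -0, 1.181, -0.178], TCP at [0.246, 0.574, 0.231] pointing down, gripper open.
Joint ranges: [-3.08, 3.08], [-0.75, 2.2], [0.22, 2.44], [-1.43, 4.57], [0, 2.65], [-2.85, 2.85]. Speed limits (rad/s): [2.79, 2.79, 3.14, 3.14, 3.14, 3.14].

## Interface

Orientations are given as a unit quaternion [w, x, y, z].
In Python, from plant import * gives the robot as it stands. The module is installed in compiled form; this text tells all that it offers.
- The arm moves only by the shell command python3 -m crank 'ROWS' [FORCE]. ROWS is text: rows parted by semicolons, each of 7 numbers parted by spaces: the shift along the tool's x, y, z in mm, then the turn, a rotation vector about the tool's x, y, z in rad, then the closure, from 0 (fully open) to 1 (shut). A call has 1 to 12 rows; each row shifts and turns the commanded pose from where the row before left it, along the tool's axes as they then stand; what a row does not reach is not made up. A row lasts 1/8 s, in which the tool goes at most 62.5 mm and 10.7 degrees, less where a joint would pass 70% of its speed; a pose out of reach is approached as far as the arm can. A call is refused whole if a number of a shift passes 62.5 or a number of a turn 0.188, either way. A call with a gripper value outside its range is refused whole. The fingers move at their own pace and stop on an object; FORCE is the grip in N (left out, the last holds). Time passes only in rows, so rows that do not move let the fingers close. It gives the time, the measured TCP pose, the force, the opening and the grip force at its end, in the units of the state.
- state(): the state, without advancing time (a new reading comes with each control period).
- camera(name): name is "scene" or "top" or "wrist"; returns a dict with "pixels" (400x640x3 uint8, red, green, blue), "range_z" (400x640 float32, m along the optical axis (not along the pixel's ray), 0 where there is no reading), "fx", "fy", "cx", "cy" (pixels), "R" (3x3) and "t" (3): a world point X has camera coordinates R X + t; the wrist camera has in their place "mount" (4x4, takes a point from camera to tool coordinates, whose origin is the TCP and whose axes are the flange's). Camera axes: x right, y down, z forward; pixel columns grow to the right and rows downward; lengths in m; the calibration is good to about 2 mm. A picture is of the moment at which its call begins: read the wrist's pose just before it.
- sign_off(): hands the job in; it is judged then, once.
The state is a dict: "t": time; "joints": joint angles; "qvel": joint speeds; "joint_torque": joint torques, N m; "ee_pos": TCP position; "tcp_rot": TCP orientation; "wrist_force": force on the tool from outside, world axes, zero at the start; "torque": the same for the moment, N m; "finger_gap": finger opening in m; "finger_force": force on a finger pad.
Only numpy, scipy, OpenCV 4.12 (cv2) and the standard library are available. Lean on these libraries where they do the work, as an engineer would, in place of code of your own. Each camera call takes 0.05 s, during which the arm holds its last target. There are 200 camera calls.

## Task

Take the scoop of eight chestnuts by its handle and, from close above the baking tray, shake the chestnuts out so that all of them lie in the tray, spread evenly: every one of the six ribbed panels of the tray gets at least one. Then set the empty scoop back down flat on the middle of its small plate and let go. Spill none, do not touch the chestnuts with the fingers, and leave everything else on the worktop standing where it is.

Things in the scene. Friction and masses are not known exactly. Their poses are not given: they have to be found in the camera images.
- scoop: Polished steel scoop used as a shaker: open trough 102 mm long, 64 wide, 48 high (2 mm sheet), narrowing over its front 38 mm to a mouth 41 mm wide inside; bar handle behind. Origin: on the underside, 46 mm behind the mouth, 56 mm ahead of the back wall; x out of the mouth, y left, z up. 0.15 to 0.24 kg. Starts loaded on the plate, x within 0.7 rad of world x.
- scoop_grip (a point): Grip point on the axis of the scoop's wooden handle, at x -100, y 0, z 36 mm in the scoop's frame, same axes; 44 mm behind the trough. The handle is a flat-sided bar 18 mm wide (along y), 20 mm high, from x -174 to -74 mm: grip it from above across its width. It clears the plate's rim.
- scoop_lip (a point): Middle of the mouth's floor edge, where chestnuts leave: x +46, y 0, z 2 mm in the scoop's frame. A bead 2.5 mm high across the floor there holds them back: level, none leaves. Dipped 6 to 25 degrees and stroked 1 to 2 cm to and fro along its x, one or two hop out at a time (mostly one if the scoop is also leaned sideways some 9 degrees); level again, they stop.
- tray: Aluminium baking tray, 190 mm along its x, 270 mm along its y, fixed. Origin: centre of its underside; floor 3 mm thick, rim 23 mm high. Ribs 3 mm high, at x = 0 and at y = -44 and +44 mm, mark six panels, centred at x = -46 or +46 and y = -88, 0 or +88 mm. Stands left or right in front of the robot, the plate on the other side; yaw within 0.15 rad.
- plate: Small round cream plate, 200 mm across, 18 mm high at the rim, fixed to the worktop, on which the scoop stands. Origin: centre of its underside; its flat middle, about 110 mm across, is 8 mm above the worktop.
- nut1: Brown chestnut, a blunt dome 19 mm across and 14 mm high, smooth, with a pale flat base, 10 g. Origin: its middle. One of eight, all alike; they start in the scoop.
- nut2: Chestnut like nut1.
- nut3: Chestnut like nut1.
- nut4: Chestnut like nut1.
- nut5: Chestnut like nut1.
- nut6: Chestnut like nut1.
- nut7: Chestnut like nut1.
- nut8: Chestnut like nut1.
- pepper_mill: Wooden pepper mill, 58 mm across, 170 mm high, loose, standing between tray and plate. Origin: centre of its underside. Leave alone.
- lemon: Lemon, 78 x 55 x 56 mm, fixed, near the robot. Origin: centre of its underside. Leave alone.
- spice_jar: Spice jar with a green cap, 46 mm across, 106 mm high, loose, behind the work. Origin: centre of its underside. Leave alone.
There are look-alikes about, which are no part of the job. Of the things shaped like the scoop, the steel one is meant.

How it is judged:
By the outcome, as a careful person would: the job done as asked, in the order asked, and still so for the second after the job is handed in, with the robot touching nothing.
It also fails if it takes over 72 s, if anything falls off the work surface, if the arm or the gripper's body presses on something with over 40 N, if the wrist force passes 120 N, or if a joint passes its speed limit or range.

## Working session

There is one attempt and no reset: what is moved stays moved. The work goes in short steps, Python scripts to look and compute and a shell command to move; the robot and the scene stay as the last step left them, time stands still between calls to the robot, and variables do not carry over. Pictures are saved under pics/ and viewed, at most 10 in all, crops included, and the job is handed in when it is done.

```bash
mkdir -p pics; python3 - <<'E'
from plant import *
import cv2,numpy as np,pickle
s=state();print(s)
d={}
for n in("scene","top"):
    c=camera(n);d[n]=c
    cv2.imwrite(f"pics/{n}0.png",c["pixels"][:,:,::-1])
    print(n,c["fx"],c["fy"],c["cx"],c["cy"],c["R"].tolist(),c["t"])
pickle.dump(d,open("d0.pkl","wb"))
E
```

```text
{'t': 0.0, 'joints': array([ 9.87492830e-01,  5.28474934e-01,  1.43391929e+00, -2.61895846e-05,
        1.18143404e+00, -1.78545404e-01]), 'qvel': array([-1.16202366e-03,  7.28834999e-05, -3.62465043e-04,  3.72529162e-04,
        2.37667471e-04, -3.72212007e-04]), 'joint_torque': array([-1.32936616e-04, -4.42356098e+01, -1.78024936e+01, -2.36850838e-04,
        8.43362999e-03, -1.71928127e-05]), 'ee_pos': array([0.245716  , 0.57387105, 0.23032286]), 'tcp_rot': array([-4.04333463e-04,  2.00995382e-01,  9.79591551e-01, -1.04218010e-03]), 'wrist_force': array([ 0.37036416,  0.10194008, -0.65531916]), 'torque': array([-0.06182514,  0.02137906,  0.02715203]), 'finger_force': 0.0, 'finger_gap': 0.08541317364812161}
scene 483.79242771587906 483.79242771587906 317.25068837261045 191.75014383766768 [[0.8812768431628948, -0.4725093504827757, 0.009275743160951847], [-0.32436609159488666, -0.6190162149691104, -0.7152660793220753], [0.3437117459853534, 0.6273386958507035, -0.6987906670527579]] [-0.49506143  0.18461259  1.14837564]
top 369.42685745869863 369.42685745869863 314.36139924260505 202.99958662101156 [[-0.02383522613838874, -0.9997123468858111, -0.0026656104357893427], [-0.9952611519904292, 0.023980365689462105, -0.09423471441079215], [0.09427152981476304, 0.00040687278501372543, -0.9955464394597175]] [-0.01592545  0.55070711  1.25782436]
```

View pics/scene0.png

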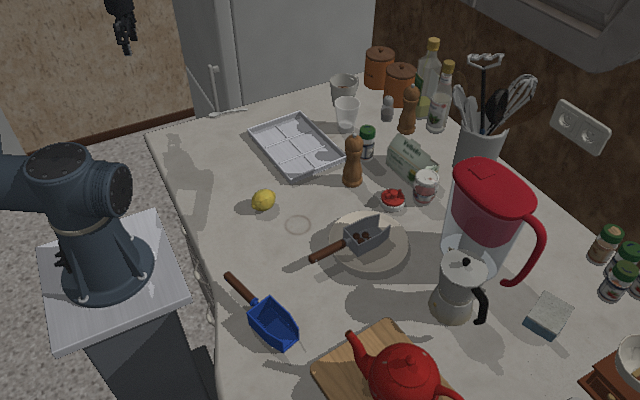

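View pics/top0.png

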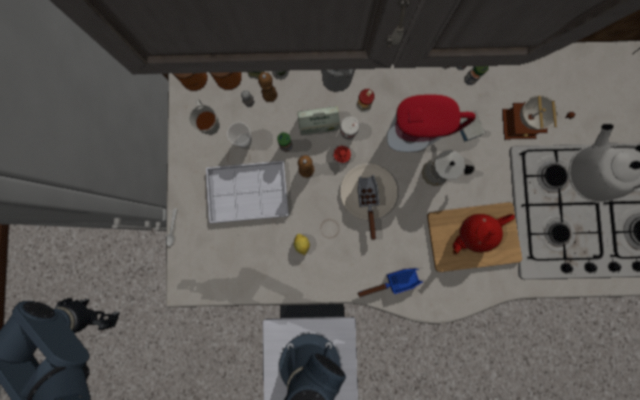

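The steel scoop is on the plate, at scene (365,235) and top (369,195), with brown nuts in it. The blue-plastic one at scene (265,320) and top (400,281) is the look-alike. The tray is at top (247,193), the mill at (306,165), the jar at (284,141) and the lemon at (302,243). I'll confirm the scoop in an enlarged crop.

```bash
cat > h.py <<'E'
import numpy as np,cv2,pickle
from scipy.spatial.transform import Rotation as Ro
def ray(c,u,v):
    d=np.array([(u-c["cx"])/c["fx"],(v-c["cy"])/c["fy"],1.]);R=np.array(c["R"])
    return -R.T@c["t"],R.T@d
def plane(c,u,v,z):
    o,d=ray(c,u,v);return o+d*(z-o[2])/d[2]
def proj(c,X):
    p=np.array(c["R"])@X+c["t"];return np.array([c["fx"]*p[0]/p[2]+c["cx"],c["fy"]*p[1]/p[2]+c["cy"]])
def two(a,pa,b,pb):
    o1,d1=ray(a,*pa);o2,d2=ray(b,*pb)
    k=np.linalg.lstsq(np.c_[d1,-d2],o2-o1,rcond=None)[0]
    p,q=o1+k[0]*d1,o2+k[1]*d2;return (p+q)/2,np.linalg.norm(p-q)
def pt(c,u,v):
    o,d=ray(c,u,v);return o+d*c["range_z"][int(v),int(u)]
def mtx(s):
    w,x,y,z=s["tcp_rot"];return Ro.from_quat([x,y,z,w]).as_matrix()
def wristcam(cam,s):
    T=np.eye(4);T[:3,:3]=mtx(s);T[:3,3]=s["ee_pos"];M=np.linalg.inv(T@np.array(cam["mount"]))
    c=dict(cam);c["R"]=M[:3,:3];c["t"]=M[:3,3];return c
E
python3 - <<'E'
from h import *
d=pickle.load(open("d0.pkl","rb"));t=d["top"];s=d["scene"]
a=cv2.resize(t["pixels"][155:255,320:420],(400,400),interpolation=cv2.INTER_CUBIC)
b=cv2.resize(s["pixels"][190:290,300:420],(400,333),interpolation=cv2.INTER_CUBIC);b=cv2.copyMakeBorder(b,0,67,0,0,0)
cv2.imwrite("pics/crop1.png",np.hstack([a,b])[:,:,::-1])
hsv=cv2.cvtColor(t["pixels"],cv2.COLOR_RGB2HSV)
# handle points
m=cv2.inRange(hsv,(0,90,20),(15,255,140));m[:,:360]=0;m[:,385:]=0;m[:205]=0;m[245:]=0
ys,xs=np.nonzero(m);print("handle top",len(xs),xs.mean(),ys.mean(),cv2.fitLine(np.c_[xs,ys].astype(np.float32),2,0,.01,.01).ravel(),ys.min(),ys.max())
h2=cv2.cvtColor(s["pixels"],cv2.COLOR_RGB2HSV);m2=cv2.inRange(h2,(0,90,20),(15,255,140));q=np.zeros_like(m2);q[230:270,303:348]=m2[230:270,303:348]
ys,xs=np.nonzero(q);print("handle scene",len(xs),xs.mean(),ys.mean(),xs.min(),xs.max())
for n,u,v in [("mill",306,160),("jar",284,139),("lemon",302,243),("platerim",343,205),("handle",372,222)]: print(n,pt(t,u,v).round(3))
E
```

```text
handle top 108 371.6296296296296 224.4351851851852 [1.0866619e-01 9.9407828e-01 3.7162964e+02 2.2443518e+02] 212 238
handle scene 313 326.6517571884984 250.9552715654952 309 344
mill [ 0.672 -0.006  0.168]
jar [0.757 0.066 0.108]
lemon [0.413 0.016 0.057]
platerim [ 0.543 -0.13   0.004]
handle [ 0.478 -0.222  0.055]
```

View pics/crop1.png

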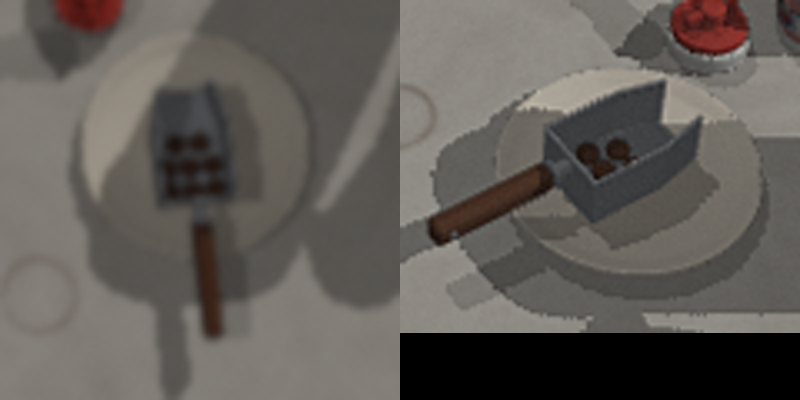

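The crop confirms the grey steel scoop: brown bar handle, eight nuts in the trough, mouth pointing away from the robot. In the crop the handle runs from (213,335) to (203,225). Next I'll measure the tray, plate and scoop.

```bash
python3 - <<'E'
from h import *
d=pickle.load(open("d0.pkl","rb"));t=d["top"];s=d["scene"]
# handle from 2 views: centroid
H,e=two(t,(371.63,224.4),s,(326.6,251.0));print("handle centroid",H,e)
z=H[2]
A=plane(t,371.63-.1093*12,224.4-12,z+.003);B=plane(t,371.63+.1093*13.5,224.4+13.5,z+.003);print("handle ends",A,B,"yaw",np.arctan2(*(A-B)[1::-1]),np.linalg.norm(A-B))
# tray
g=t["pixels"].astype(int);R=t["range_z"]
uu,vv=np.meshgrid(np.arange(640),np.arange(400))
dd=np.stack([(uu-t["cx"])/t["fx"],(vv-t["cy"])/t["fy"],np.ones_like(uu)],-1)*R[...,None]
X=(dd-t["t"])@np.array(t["R"])
m=np.zeros((400,640),np.uint8);roi=(slice(150,235),slice(190,300))
sub=t["pixels"][roi];hs=cv2.cvtColor(sub,cv2.COLOR_RGB2HSV)
for y in (165,180,193,210): print(y,t["pixels"][y,196:216:2].tolist()[:10])
# blue-ish tint mask
mm=((sub[...,2].astype(int)-sub[...,0])>3).astype(np.uint8)*255
mm=cv2.morphologyEx(mm,cv2.MORPH_OPEN,np.ones((3,3)));mm=cv2.morphologyEx(mm,cv2.MORPH_CLOSE,np.ones((7,7)))
cs,_=cv2.findContours(mm,cv2.RETR_EXTERNAL,2);c=max(cs,key=cv2.contourArea)+np.array([190,150])
r=cv2.minAreaRect(c);print(r)
P=np.array([plane(t,*p,.023) for p in cv2.boxPoints(r)]);print(P.round(4),P.mean(0),[np.linalg.norm(P[i]-P[i-1]).round(3) for i in range(4)])
# plate : cam range-based height
k=(X[...,2]>.005)&(X[...,2]<.03)
for n,(a,b,c_,d_) in {"plate":(330,405,155,225)}.items():
    print(n,k[c_:d_,a:b].sum(),np.median(X[c_:d_,a:b,2]))
hs=cv2.cvtColor(s["pixels"],cv2.COLOR_RGB2HSV)
np.set_printoptions(precision=3,suppress=True)
print((X[193,330:410:4]*1000).round()[:,1:].tolist())
print((X[193,196:300:6]*1000).round()[:,1:].tolist())
E
```

```text
handle centroid [ 0.46914431 -0.22195603  0.0423588 ] 0.003235486077965029
handle ends [ 0.51151622 -0.21927458  0.0453588 ] [ 0.42470314 -0.22541751  0.0453588 ] yaw 0.0706425837356921 0.08703014190347551
165 [[126, 121, 116], [126, 121, 116], [127, 123, 116], [128, 124, 118], [128, 123, 117], [129, 125, 118], [128, 123, 118], [127, 122, 116], [126, 121, 116], [128, 124, 118]]
180 [[128, 124, 118], [127, 123, 117], [127, 122, 116], [125, 121, 115], [106, 102, 97], [110, 109, 110], [113, 113, 117], [120, 120, 124], [129, 128, 133], [143, 143, 147]]
193 [[127, 123, 117], [126, 121, 115], [127, 121, 114], [126, 122, 114], [113, 109, 104], [93, 89, 87], [121, 120, 124], [108, 109, 113], [124, 124, 128], [141, 140, 145]]
210 [[129, 124, 118], [129, 124, 119], [130, 127, 120], [129, 124, 119], [128, 123, 117], [99, 96, 92], [110, 109, 110], [112, 112, 116], [117, 118, 121], [124, 125, 129]]
((245.963134765625, 194.09426879882812), (48.165016174316406, 75.05413055419922), 84.80557250976562)
[[0.6636 0.3475 0.023 ]
 [0.6814 0.0846 0.023 ]
 [0.5121 0.072  0.023 ]
 [0.4947 0.3317 0.023 ]] [0.58796846 0.20894865 0.023     ] [np.float64(0.17), np.float64(0.264), np.float64(0.17), np.float64(0.26)]
plate 2595 0.007119946196265046
[[-86.0, 0.0], [-100.0, -1.0], [-114.0, 4.0], [-127.0, 18.0], [-141.0, 14.0], [-156.0, 9.0], [-169.0, 13.0], [-182.0, 29.0], [-197.0, 15.0], [-212.0, 10.0], [-226.0, 9.0], [-238.0, 20.0], [-245.0, 61.0], [-269.0, 8.0], [-282.0, 12.0], [-296.0, 14.0], [-309.0, 16.0], [-326.0, 6.0], [-341.0, 3.0], [-355.0, 3.0]]
[[392.0, -3.0], [370.0, -0.0], [341.0, 27.0], [324.0, 9.0], [304.0, 8.0], [282.0, 8.0], [262.0, 4.0], [240.0, 6.0], [219.0, 6.0], [198.0, 3.0], [177.0, 3.0], [156.0, 4.0], [135.0, 1.0], [113.0, 4.0], [92.0, 6.0], [69.0, 28.0], [49.0, 4.0], [28.0, 8.0]]
```

```bash
cat >> h.py <<'E'
def goto(P,yaw,dip=0,lean=0,n=None,s=None,g=0):
    """rows to TCP pose: tool x along yaw, z down; dip>0 lowers tool +x side; lean = roll about tool x"""
    from plant import state
    s=s or state();R0=mtx(s);p=np.array(s["ee_pos"])
    R1=Rt(yaw,dip,lean);rv=Ro.from_matrix(R0.T@R1).as_rotvec();D=np.linalg.norm(P-p)
    n=n or int(np.ceil(max(D/.06,np.linalg.norm(rv)/.18,1)))
    R=R0.copy();q=p.copy()
    for i in range(n):
        sh=np.round(R.T@(p+(P-p)*(i+1)/n-q)*1000,1);w=np.round(rv/n,4)
        print(*sh,*w,g,end="; ");q=q+R@sh/1000;R=R@Ro.from_rotvec(w).as_matrix()
    print("\nn",n)
def Rt(yaw,dip=0,lean=0):
    B=np.array([[1,0,0],[0,-1,0],[0,0,-1.]])
    return Ro.from_euler("z",yaw).as_matrix()@Ro.from_euler("y",dip).as_matrix()@Ro.from_euler("x",lean).as_matrix()@B
E
python3 - <<'E'
from plant import *
from h import *
c=camera("wrist");print(np.array(c["mount"]).round(3).tolist(),c["fx"])
goto(np.array([.46,.21,.36]),2.737)
goto(np.array([.46,.21,.36]),0.07)
E
```

```text
[[-0.001, -0.958, -0.287, 0.074], [1.0, -0.0, -0.001, 0.0], [0.001, -0.287, 0.958, -0.143], [0.0, 0.0, 0.0, 1.0]] 302.4253110613027
-42.5 -31.3 -16.1 -0.0002 -0.0 -0.0 0; -42.6 -31.3 -16.2 -0.0002 -0.0 -0.0 0; -42.5 -31.3 -16.1 -0.0002 -0.0 -0.0 0; -42.5 -31.3 -16.2 -0.0002 -0.0 -0.0 0; -42.5 -31.3 -16.2 -0.0002 -0.0 -0.0 0; -42.6 -31.3 -16.1 -0.0002 -0.0 -0.0 0; -42.5 -31.3 -16.2 -0.0002 -0.0 -0.0 0; -42.5 -31.3 -16.2 -0.0002 -0.0 -0.0 0; 
n 8
-22.7 -16.7 -8.6 -0.0001 0.0001 0.1778 0; -25.3 -12.4 -8.6 -0.0001 0.0001 0.1778 0; -27.0 -7.8 -8.6 -0.0001 0.0001 0.1778 0; -28.0 -2.8 -8.7 -0.0001 0.0001 0.1778 0; -28.1 2.1 -8.6 -0.0001 0.0001 0.1778 0; -27.3 7.1 -8.6 -0.0001 0.0001 0.1778 0; -25.5 11.8 -8.6 -0.0001 0.0001 0.1778 0; -23.1 16.2 -8.7 -0.0001 0.0001 0.1778 0; -19.9 19.9 -8.6 -0.0001 0.0001 0.1778 0; -16.0 23.2 -8.6 -0.0001 0.0001 0.1778 0; -11.6 25.6 -8.6 -0.0001 0.0001 0.1778 0; -7.0 27.3 -8.7 -0.0001 0.0001 0.1778 0; -2.0 28.1 -8.6 -0.0001 0.0001 0.1778 0; 3.0 28.0 -8.6 -0.0001 0.0001 0.1778 0; 7.9 27.0 -8.6 -0.0001 0.0001 0.1778 0; 
n 15
```

```bash
python3 -m crank '-22.7 -16.7 -8.6 0 0 0.178 0; -25.3 -12.4 -8.6 0 0 0.178 0; -27 -7.8 -8.6 0 0 0.178 0; -28 -2.8 -8.7 0 0 0.178 0; -28 2 -8.6 0 0 0.178 0; -27.3 7 -8.6 0 0 0.178 0; -25.5 11.8 -8.6 0 0 0.178 0; -23 16 -8.6 0 0 0.178 0; -20 20 -8.6 0 0 0.178 0; -16 23 -8.6 0 0 0.178 0; -11.6 25.6 -8.6 0 0 0.178 0; -7 27.3 -8.6 0 0 0.178 0' 40
python3 -m crank '-2 28 -8.6 0 0 0.178 0; 3 28 -8.6 0 0 0.178 0; 8 27 -8.6 0 0 0.178 0; 0 0 0 0 0 0 0; 0 0 0 0 0 0 0'
python3 - <<'E'
from plant import *
from h import *
s=state();c=wristcam(camera("wrist"),s);pickle.dump((s,c),open("w1.pkl","wb"))
print(s["ee_pos"],s["joints"].round(2),s["t"]);cv2.imwrite("pics/w1.png",c["pixels"][:,:,::-1])
goto(np.array([.44,-.222,.25]),0.07)
E
```

```text
t: 1.65
ee_pos: [0.4167, 0.2822, 0.3346]
tcp_rot: [0.0, 0.956, 0.293, -0.0]
wrist_force: [0.2, -0.6, 0.3]
finger_gap: 0.0854
finger_force: 0.0
t: 2.28
ee_pos: [0.4585, 0.2106, 0.3599]
tcp_rot: [-0.0, 0.999, 0.034, -0.001]
wrist_force: [-0.0, 0.3, 0.2]
finger_gap: 0.0854
finger_force: 0.0
[0.45853383 0.21058642 0.35992739] [0.21 0.23 1.55 0.   1.37 1.71] 2.275
-6.0 53.8 13.7 -0.0 0.0002 -0.0002 0; -6.0 53.8 13.8 -0.0 0.0002 -0.0002 0; -6.0 53.8 13.7 -0.0 0.0002 -0.0002 0; -6.0 53.9 13.7 -0.0 0.0002 -0.0002 0; -6.1 53.8 13.7 -0.0 0.0002 -0.0002 0; -6.0 53.8 13.8 -0.0 0.0002 -0.0002 0; -6.1 53.8 13.7 -0.0 0.0002 -0.0002 0; -6.1 53.8 13.7 -0.0 0.0002 -0.0002 0; 
n 8
```

View pics/w1.png

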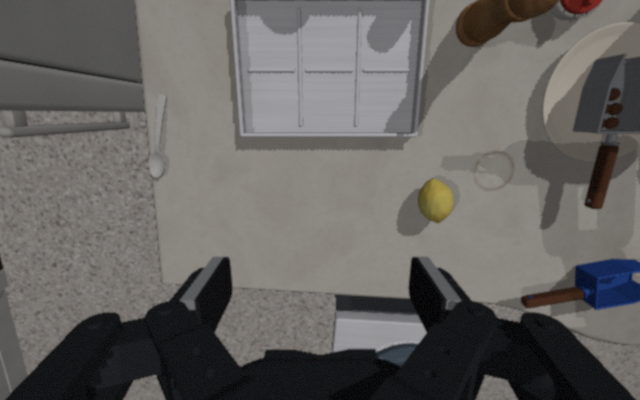

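The wrist picture shows the tray with its rib crossings at (301,71) and (359,71) and its near corners at (239,135) and (419,135). The scoop is at the right edge, with its handle from (598,205) to (612,145), and the lemon is at (436,201). I'll compute the tray pose, then move over the scoop.

```bash
python3 - <<'E'
from h import *
s,w=pickle.load(open("w1.pkl","rb"));d=pickle.load(open("d0.pkl","rb"));t=d["top"]
L=plane(w,301,71,.006);Rr=plane(w,359,71,.006);print("ribs",L,Rr,np.linalg.norm(L-Rr),"ctr",(L+Rr)/2,"yaw",np.arctan2(*((L-Rr)[:2]*[-1,1])))
for p in [(239,135),(419,135)]: 
    q=plane(w,*p,.023);print("corner",q,"seen in top at",proj(t,q))
# two-view heights: near-corner in top by eye (208,222),(287,216)
for a,b in [((239,135),(208.5,221.5)),((419,135),(287,215.5))]: print(two(w,a,t,b))
print("lemon",plane(w,436,201,.028),"mill top in top",pt(t,306,160))
E
python3 -m crank '-6 54 14 0 0 0 0; -6 54 14 0 0 0 0; -6 54 14 0 0 0 0; -6 54 14 0 0 0 0; -6 54 14 0 0 0 0; -6 54 14 0 0 0 0; -6 54 14 0 0 0 0; -6 54 14 0 0 0 0; 0 0 0 0 0 0 0; 0 0 0 0 0 0 0'
python3 - <<'E'
from plant import *
from h import *
s=state();c=wristcam(camera("wrist"),s);pickle.dump((s,c),open("w2.pkl","wb"))
print(s["ee_pos"],s["joints"].round(2));cv2.imwrite("pics/w2.png",c["pixels"][:,:,::-1])
E
```

```text
ribs [0.59058688 0.24886309 0.006     ] [0.59652779 0.16129798 0.006     ] 0.08776640667963657 ctr [0.59355733 0.20508053 0.006     ] yaw 0.067741896658794
corner [0.4908242  0.33905038 0.023     ] seen in top at [208.65441183 222.65452442]
corner [0.50970556 0.06084491 0.023     ] seen in top at [288.74541699 215.29708878]
(array([0.49332716, 0.33146876, 0.05183188]), np.float64(0.0003541174819890374))
(array([0.50931423, 0.0656007 , 0.03680836]), np.float64(0.0021332005756254705))
lemon [0.40741244 0.01763414 0.028     ] mill top in top [ 0.67230865 -0.00627191  0.16760504]
t: 3.58
ee_pos: [0.4399, -0.2227, 0.248]
tcp_rot: [-0.001, 0.999, 0.034, -0.001]
wrist_force: [-0.1, 1.6, -0.4]
finger_gap: 0.0856
finger_force: 0.0
[ 0.43993251 -0.22269775  0.24800946] [-0.7   0.33  1.74  0.    1.08  0.81]
```

View pics/w2.png

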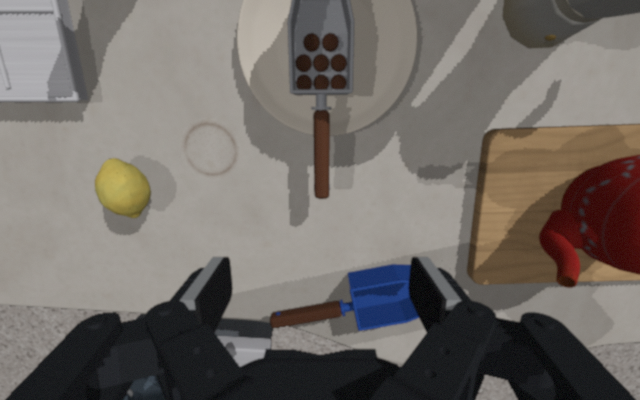

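The wrist view shows the handle from (321,112) to (322,198), the eight nuts at (300–340, 42–83), the plate centred near (328,43) and its right edge at (419,43). I'll triangulate the handle from the two wrist places and segment it.

```bash
python3 - <<'E'
from plant import *
from h import *
_,w1=pickle.load(open("w1.pkl","rb"));s2,w2=pickle.load(open("w2.pkl","rb"))
def hm(c,u0,u1,v0,v1):
    h=cv2.cvtColor(c["pixels"],cv2.COLOR_RGB2HSV);m=cv2.inRange(h,(0,80,30),(15,255,200));q=np.zeros_like(m);q[v0:v1,u0:u1]=m[v0:v1,u0:u1]
    q=cv2.morphologyEx(q,cv2.MORPH_OPEN,np.ones((3,3)))
    cs,_=cv2.findContours(q,0,2);k=max(cs,key=cv2.contourArea);r=cv2.minAreaRect(k);b=cv2.boxPoints(r);b=b[np.argsort(b[:,1])]
    return b[:2].mean(0),b[2:].mean(0)
f2,r2=hm(w2,305,340,105,205);f1,r1=hm(w1,575,630,135,215);print(f1,r1,f2,r2)
F,e=two(w1,f1,w2,f2);B,e2=two(w1,r1,w2,r2);print("front",F,e,"rear",B,e2,np.linalg.norm(F-B))
z=.054
F=plane(w2,*f2,z);B=plane(w2,*r2,z);yaw=np.arctan2(*(F-B)[1::-1]);print(F,B,np.linalg.norm(F-B),yaw)
u=np.array([np.cos(yaw),np.sin(yaw)]);G=B[:2]+u*.074;print("grip",G,"origin",G+u*.1,"front-based grip",F[:2]-u*.026)
# plate edge: cream vs counter in scan lines; horizontally through v=43
for v in (20,43,70,100,120): print(v,[ (x,int(w2["pixels"][v,x].sum())) for x in range(226,250,3)],[ (x,int(w2["pixels"][v,x].sum())) for x in range(405,430,3)])
goto(np.array([*G,.033]),yaw)
E
```

```text
[612.4836  145.62543] [593.6514 207.5026] [321. 111.] [321. 197.]
front [ 0.51526863 -0.21798755  0.04995311] 0.0003346285675537774 rear [ 0.4187795  -0.22457725  0.0470633 ] 0.00018855827517183713 0.09675705090985239
[ 0.51540823 -0.21799117  0.054     ] [ 0.42077868 -0.2244347   0.054     ] 0.09484867374348602 0.06798726194699804
grip [ 0.49460773 -0.21940752] origin [ 0.5943767  -0.21261403] front-based grip [ 0.4894683  -0.21975747]
20 [(226, 458), (229, 462), (232, 463), (235, 463), (238, 468), (241, 516), (244, 510), (247, 508)] [(405, 382), (408, 382), (411, 379), (414, 370), (417, 273), (420, 316), (423, 330), (426, 333), (429, 327)]
43 [(226, 466), (229, 468), (232, 458), (235, 337), (238, 501), (241, 519), (244, 520), (247, 515)] [(405, 382), (408, 382), (411, 384), (414, 384), (417, 289), (420, 267), (423, 332), (426, 339), (429, 337)]
70 [(226, 467), (229, 469), (232, 456), (235, 343), (238, 343), (241, 358), (244, 523), (247, 538)] [(405, 378), (408, 383), (411, 335), (414, 275), (417, 286), (420, 335), (423, 341), (426, 340), (429, 340)]
100 [(226, 458), (229, 459), (232, 465), (235, 470), (238, 471), (241, 427), (244, 341), (247, 336)] [(405, 337), (408, 329), (411, 338), (414, 448), (417, 465), (420, 464), (423, 448), (426, 360), (429, 344)]
120 [(226, 461), (229, 463), (232, 460), (235, 464), (238, 462), (241, 464), (244, 360), (247, 333)] [(405, 339), (408, 338), (411, 335), (414, 333), (417, 337), (420, 336), (423, 336), (426, 339), (429, 337)]
13.7 0.3 53.8 -0.0003 0.0001 0.0002 0; 13.7 0.2 53.8 -0.0003 0.0001 0.0002 0; 13.6 0.3 53.9 -0.0003 0.0001 0.0002 0; 13.7 0.2 53.8 -0.0003 0.0001 0.0002 0; 
n 4
```

```bash
python3 - <<'E'
from h import *
_,w2=pickle.load(open("w2.pkl","rb"))
print("plate ctr",plane(w2,327.2,43,.018),plane(w2,238,43,.018),plane(w2,416,43,.018),plane(w2,328,134,.018))
E
python3 -m crank '12.8 0.3 50 0 0 0 0; 12.8 0.3 50 0 0 0 0; 12.8 0.3 50 0 0 0 0; 12.8 0.2 45 0 0 0 0; 0 0 24 0 0 0 0; 0 0 0 0 0 0 0; 0 0 0 0 0 0 0.5; 0 0 0 0 0 0 1; 0 0 0 0 0 0 1; 0 0 0 0 0 0 1; 0 0 0 0 0 0 1; 0 0 0 0 0 0 1' 60
python3 - <<'E'
from plant import *
s=state();print(s["ee_pos"],s["joints"].round(2),s["wrist_force"],s["finger_gap"],s["finger_force"])
E
```

```text
plate ctr [ 0.58793687 -0.21999311  0.018     ] [ 0.58133276 -0.12130511  0.018     ] [ 0.59450633 -0.31816327  0.018     ] [ 0.48985688 -0.22822239  0.018     ]
t: 5.12
ee_pos: [0.4916, -0.2219, 0.0303]
tcp_rot: [0.0, 0.999, 0.033, 0.0]
wrist_force: [-0.0, 0.5, 6.0]
finger_gap: 0.0169
finger_force: 60.2
[ 0.49157651 -0.22187075  0.03027336] [-0.63  0.73  1.79  0.    0.62  0.87] [-0.04920252  0.54512615  5.98959767] 0.016912228659346818 60.19883394241333
```

```bash
python3 -m crank '0 0 -4 0 0 0 1; 0 0 -10 0 0 0 1; 0 0 -20 0 0.02 0 1; 0 0 -25 0 0.04 0 1; 0 0 -25 0 0.04 0 1; 0 0 -25 0 0.03 0 1; 0 0 -10 0 0.02 0 1; 0 0 0 0 0 0 1' 100
python3 - <<'E'
from plant import *
from h import *
s=state();c=wristcam(camera("wrist"),s)
print(s["ee_pos"],s["joints"].round(2),s["wrist_force"],s["torque"],s["finger_gap"]);cv2.imwrite("pics/w3.png",c["pixels"][:,:,::-1])
goto(np.array([.405,.104,.165]),.068,dip=-.15,n=11,g=1)
E
```

```text
t: 6.12
ee_pos: [0.4851, -0.222, 0.1485]
tcp_rot: [-0.002, 0.997, 0.033, 0.075]
wrist_force: [-0.7, 0.0, -3.0]
finger_gap: 0.0162
finger_force: 97.5
[ 0.48514913 -0.22200179  0.14854   ] [-0.7   0.49  1.84  0.16  0.71  0.69] [-0.65157461  0.00393662 -3.00170778] [-0.09684458  0.38761111 -0.04762081] 0.01617013450600936
-5.0 -30.0 -2.3 -0.0 0.0001 -0.0001 1; -5.0 -30.1 -2.3 -0.0 0.0001 -0.0001 1; -5.0 -30.0 -2.3 -0.0 0.0001 -0.0001 1; -5.0 -30.1 -2.3 -0.0 0.0001 -0.0001 1; -5.0 -30.0 -2.4 -0.0 0.0001 -0.0001 1; -5.0 -30.1 -2.3 -0.0 0.0001 -0.0001 1; -5.0 -30.0 -2.3 -0.0 0.0001 -0.0001 1; -5.0 -30.0 -2.3 -0.0 0.0001 -0.0001 1; -4.9 -30.1 -2.3 -0.0 0.0001 -0.0001 1; -5.0 -30.0 -2.3 -0.0 0.0001 -0.0001 1; -5.0 -30.1 -2.3 -0.0 0.0001 -0.0001 1; 
n 11
```

View pics/w3.png

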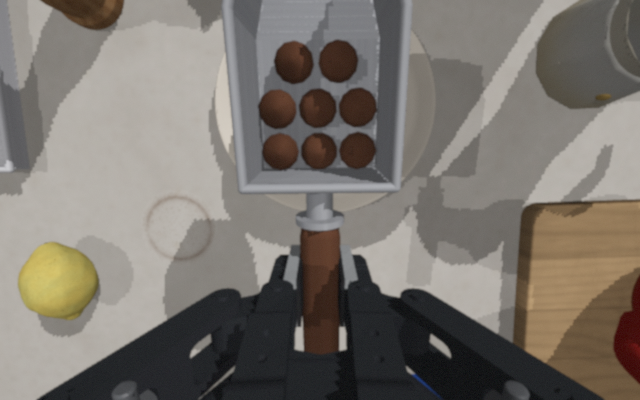

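The picture shows the scoop held straight in the fingers, with all eight nuts at (262–378, 42–168). Carrying it to the tray.

```bash
python3 -m crank '-8 -8 -2 0 0 0 1; -9 -18 -2 0 0 0 1; -9 -29 -2 0 0 0 1; -9 -38 -2 0 0 0 1; -6 -40 -2 0 0 0 1; -5 -42 -2 0 0 0 1; -4 -42 -2 0 0 0 1; -3 -40 -2 0 0 0 1; -2 -33 -3 0 0 0 1; 0 -24 -3 0 0 0 1; 0 -12 -3 0 0 0 1; 0 -4 0 0 0 0 1'
cat >> h.py <<'E'
C=np.array([.5935,.205]);YT=.068;UX=np.array([np.cos(YT),np.sin(YT)]);UY=np.array([-UX[1],UX[0]])
LIP=np.array([.146,0,.020]) # tool frame (x fwd, y right, z down)
def lipgoto(tx,ty,z,dip,lean=0,n=None,off=0):
    """lip to tray coords tx,ty (m), height z"""
    p=C+UX*tx+UY*ty;R=Rt(YT,dip,lean);P=np.array([*p,z])-R@LIP
    print("TCP",P.round(3),"r",np.hypot(*P[:2]).round(3));goto(P,YT,dip,lean,n,g=1)
def liptray(s):
    q=s["ee_pos"]+mtx(s)@LIP;d=q[:2]-C;return np.array([d@UX,d@UY,q[2]])*1000
def nuts(c):
    h=cv2.cvtColor(c["pixels"],cv2.COLOR_RGB2HSV);m=cv2.inRange(h,(0,70,15),(15,255,150));return cv2.morphologyEx(m,cv2.MORPH_OPEN,np.ones((3,3)))
E
python3 - <<'E'
from plant import *
from h import *
s=state();print(s["ee_pos"],s["joints"].round(2),liptray(s).round(1))
lipgoto(-.056,-.088,.045,.0,.0)
lipgoto(-.056,-.088,.040,.15,.15)
E
```

```text
t: 7.68
ee_pos: [0.4042, 0.1043, 0.1642]
tcp_rot: [-0.003, 0.997, 0.034, 0.074]
wrist_force: [-0.7, -0.9, -2.9]
finger_gap: 0.0161
finger_force: 97.7
[0.40424252 0.10433447 0.16417248] [-0.03  0.33  2.11  0.03  0.56  1.45] [-48.3 -87.5 165.9]
TCP [0.398 0.103 0.065] r 0.411
-10.4 0.2 48.6 -0.0002 -0.0739 0.0003 1; -6.9 0.3 49.2 -0.0002 -0.0739 0.0003 1; 
n 2
TCP [0.403 0.101 0.081] r 0.415
-7.0 1.7 40.8 0.0743 -0.1486 0.0115 1; -0.8 4.8 41.2 0.0743 -0.1486 0.0115 1; 
n 2
```

```bash
python3 -m crank '-3 0.5 25 0.03 -0.03 0 1; -4 1 30 0.04 -0.05 0.003 1; -3 1.5 30 0.04 -0.07 0.005 1; -2 2 20 0.03 -0.07 0.005 1; 0 1 6 0 -0.04 0 1; 0 0 0 0 0 0 1'
python3 - <<'E'
from plant import *
from h import *
s=state();print(s["ee_pos"],liptray(s).round(1))
lipgoto(-.056,-.088,.045,.12,.15)
E
```

```text
t: 8.43
ee_pos: [0.4049, 0.1024, 0.0522]
tcp_rot: [-0.068, 0.996, 0.034, -0.056]
wrist_force: [1.7, 0.0, 0.1]
finger_gap: 0.0162
finger_force: 98.4
[0.40491058 0.10240801 0.05222938] [-52.1 -85.6  17. ]
TCP [0.402 0.101 0.082] r 0.414
-6.6 -2.7 -29.3 0.0114 -0.0123 0.0099 1; 
n 1
```

```bash
python3 -m crank '0 0 -15 0 0 0 1; -4 -2 -14 0.012 0 0.01 1; 0 0 0 0 0 0 1'
python3 - <<'E'
from plant import *
from h import *
s=state();print(s["ee_pos"],liptray(s).round(1))
w=camera("wrist");cv2.imwrite("pics/w4.png",w["pixels"][:,:,::-1])
for n in("top","scene"): cv2.imwrite(f"pics/{n}4.png",camera(n)["pixels"][:,:,::-1])
cs,_=cv2.findContours(nuts(w)[:235],0,2);print([(tuple(np.round(cv2.minEnclosingCircle(k)[0])),cv2.contourArea(k)) for k in cs if cv2.contourArea(k)>60])
a=cv2.imread("pics/w4.png");b=cv2.resize(cv2.imread("pics/top4.png")[140:240,190:310],(384,320),interpolation=2);c=cv2.resize(cv2.imread("pics/scene4.png")[100:200,235:360],(400,320),interpolation=2)
cv2.imwrite("pics/m4.png",np.vstack([np.hstack([b,c]),cv2.copyMakeBorder(cv2.resize(a[:235],(640,235)),0,0,0,144,0)]))
E
```

```text
t: 8.8
ee_pos: [0.4018, 0.1009, 0.083]
tcp_rot: [-0.074, 0.995, 0.029, -0.057]
wrist_force: [1.2, -0.4, -3.4]
finger_gap: 0.0162
finger_force: 98.0
[0.40183931 0.10092831 0.08302642] [-55.3 -88.   47.4]
[((np.float64(339.0), np.float64(130.0)), 2963.5), ((np.float64(299.0), np.float64(128.0)), 3100.5), ((np.float64(293.0), np.float64(68.0)), 1189.5), ((np.float64(338.0), np.float64(67.0)), 1204.0)]
```

View pics/m4.png

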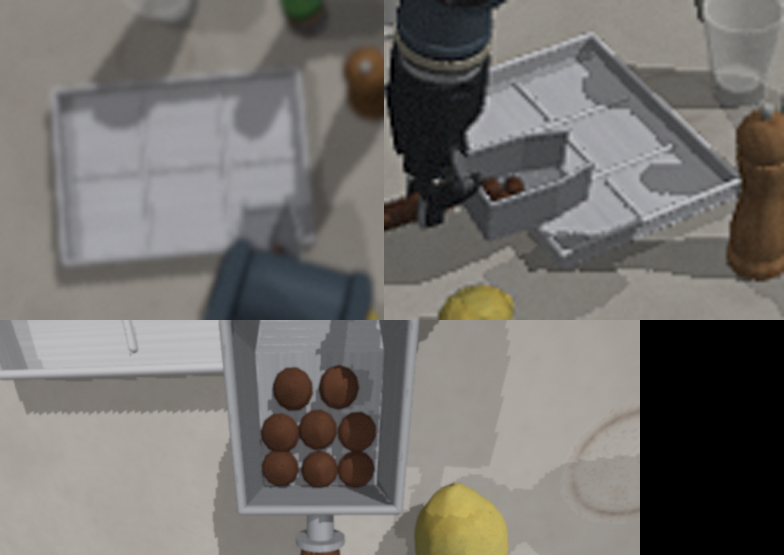

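The top left and right views show an empty tray with the scoop mouth over its near right panel. The wrist view shows all eight nuts in the scoop at (262–378, 47–165). I'll start with small strokes.

```bash
cat > look.py <<'E'
from plant import *
from h import *
import sys
def look():
    s=state();L=liptray(s);print("t",round(s["t"],2),"lip",L.round(0),"pos",s["ee_pos"].round(4),"F",s["wrist_force"].round(1),"gap",round(s["finger_gap"],4))
    w=camera("wrist");m=nuts(w)[:235,215:430];m=cv2.erode(m,np.ones((7,7)))
    cs,_=cv2.findContours(m,0,2);print(" scoop",m.sum()//255,[tuple(int(x)for x in np.add(cv2.minEnclosingCircle(k)[0],(215,0))) for k in cs if cv2.contourArea(k)>20])
    for n in("top","scene"):
        c=camera(n);poly=np.array([proj(c,np.array([*(C+UX*a+UY*b),.006])) for a,b in((-.098,-.138),(.098,-.138),(.098,.138),(-.098,.138))]).astype(int)
        k=np.zeros((400,640),np.uint8);cv2.fillPoly(k,[poly],255);h=cv2.cvtColor(c["pixels"],cv2.COLOR_RGB2HSV)
        m=cv2.inRange(h,(0,70,15),(20,255,170))&k
        cs,_=cv2.findContours(m,0,2);o=[]
        for q in cs:
            if len(q)<3: continue
            M=cv2.moments(q);
            if M["m00"]<3: continue
            X=plane(c,M["m10"]/M["m00"],M["m01"]/M["m00"],.010)[:2]-C;o.append((int(1000*X@UX),int(1000*X@UY),int(M["m00"])))
        print(" ",n,o)
        if len(sys.argv)>1: cv2.imwrite(f"pics/{n}{sys.argv[1]}.png",c["pixels"][:,:,::-1])
if __name__=="__main__": look()
E
python3 -m crank '8 0 0 0 0 0 1; -16 0 0 0 -0.03 0 1; 16 0 0 0 0 0 1; -16 0 0 0 -0.02 0 1; 16 0 0 0 0 0 1; -16 0 0 0 0 0 1; 8 0 0 0 0 0 1'; python3 look.py
```

```text
t: 9.82
ee_pos: [0.398, 0.1016, 0.0818]
tcp_rot: [-0.073, 0.993, 0.031, -0.086]
wrist_force: [-0.1, -0.6, -2.9]
finger_gap: 0.0159
finger_force: 98.0
t 9.82 lip [-61. -86.  38.] pos [0.398  0.1016 0.0818] F [-0.1 -0.6 -2.9] gap 0.0159
 scoop 5824 [(343, 52), (289, 3)]
  top [(-66, -97, 13)]
  scene [(-62, -28, 31)]
```

```bash
python3 -m crank '8 0 0 0 0 0 1; -16 0 0 0 0 0 1; 16 0 0 0 0 0 1; -8 0 0 0 0 0 1; 0 0 0 0 0 0 1'; python3 look.py
```

```text
t: 10.6
ee_pos: [0.4002, 0.1013, 0.0818]
tcp_rot: [-0.073, 0.993, 0.031, -0.084]
wrist_force: [-0.5, 0.4, -2.7]
finger_gap: 0.0161
finger_force: 98.0
t 10.6 lip [-59. -86.  39.] pos [0.4002 0.1013 0.0818] F [-0.5  0.4 -2.7] gap 0.0161
 scoop 5186 [(336, 49)]
  top [(-64, -93, 23)]
  scene [(-71, -27, 16)]
```

```bash
cat > mont.py <<'E'
from plant import *
from h import *
import sys
a=camera("wrist")["pixels"][:235];b=cv2.resize(camera("top")["pixels"][150:235,195:300],(395,320),interpolation=2);c=cv2.resize(camera("scene")["pixels"][100:200,235:360],(400,320),interpolation=2)
cv2.imwrite(sys.argv[1],np.vstack([np.hstack([b,c]),cv2.copyMakeBorder(a,0,0,0,155,0)])[:,:,::-1])
E
python3 mont.py pics/m5.png
```

```text
(no output)
```

View pics/m5.png

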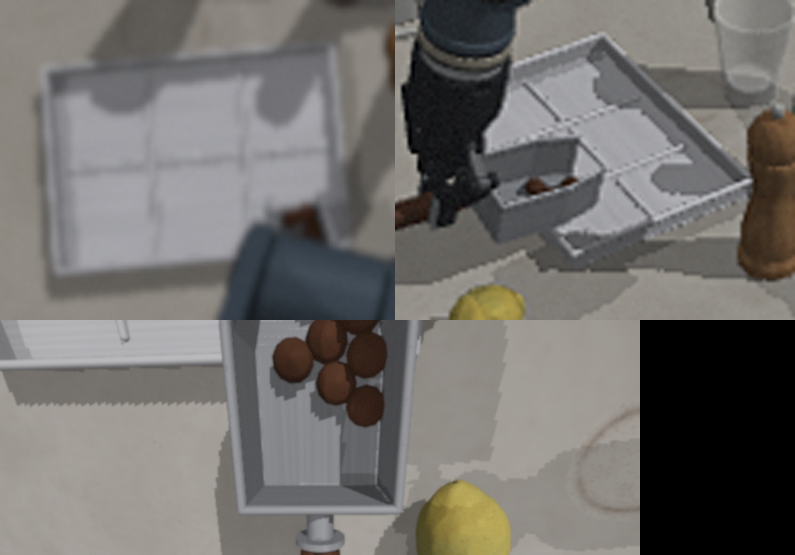

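Six nuts are visible at (275–385, 0–105) in the scoop, with two more ahead under the image edge, and the tray is empty. Continuing to stroke.

```bash
python3 -m crank '8 0 0 0 0 0 1; -16 0 0 0 0 0 1; 16 0 0 0 0 0 1; -8 0 0 0 0 0 1; 0 0 0 0 0 0 1'; python3 look.py
```

```text
t: 11.52
ee_pos: [0.4003, 0.1013, 0.0818]
tcp_rot: [-0.073, 0.993, 0.031, -0.084]
wrist_force: [-1.2, 1.0, -2.6]
finger_gap: 0.016
finger_force: 98.0
t 11.53 lip [-59. -86.  39.] pos [0.4003 0.1013 0.0818] F [-1.2  1.  -2.6] gap 0.016
 scoop 4699 [(324, 44)]
  top [(-64, -91, 26)]
  scene [(-54, -28, 21)]
```

```bash
python3 -m crank '10 0 -3 0 -0.02 0 1; -20 0 -2 0 -0.02 0 1; 20 0 0 0 0 0 1; -10 0 0 0 0 0 1; 0 0 0 0 0 0 1'; python3 look.py
```

```text
t: 12.3
ee_pos: [0.4, 0.1007, 0.0869]
tcp_rot: [-0.073, 0.991, 0.033, -0.105]
wrist_force: [-1.1, 0.5, -2.6]
finger_gap: 0.0162
finger_force: 98.0
t 12.3 lip [-61. -86.  38.] pos [0.4    0.1007 0.0869] F [-1.1  0.5 -2.6] gap 0.0162
 scoop 3020 [(343, 30)]
  top []
  scene [(-57, -106, 12), (-6, -89, 10), (-43, -30, 13)]
```

```bash
python3 -c "
s=open('look.py').read()
s=s.replace('(0,70,15),(20,255,170))&k','(0,45,8),(22,255,200))&k')
open('look.py','w').write(s)"
python3 - <<'E'
from plant import *
from h import *
c=camera("scene");h=cv2.cvtColor(c["pixels"],cv2.COLOR_RGB2HSV)
p=proj(c,np.array([*(C+UX*-.04+UY*-.09),.01])).astype(int);print(p)
for v in range(p[1]-16,p[1]+12): print(v,''.join(('#' if x>110 else '+' if x>60 else 'o' if x>40 else '.') for x in h[v,p[0]-40:p[0]+40,1]))
E
```

```text
[298 166]
150 ................................................................................
151 ................................................................................
152 ................................................................................
153 .............................o++................................................
154 .........o..................####o...............................................
155 ............................#####...............................................
156 +........o..................#####...............................................
157 o+oo.......................####+................................................
158 o.....o...................#+....................................................
159 .#oo............................................................................
160 +...o...........................................................................
161 .+o..............................................###+...........................
162 ................................................+####o............
[... 589 characters left out ...]
....................
170 ....................................+###........................................
171 ....................................#++##.......................................
172 ...................................o##+##.......................................
173 ....................................####+.......................................
174 .....................................++o........................................
175 ................................................................................
176 ................................................................................
177 ................................................................................
```

```bash
python3 - <<'E'
from h import *
lipgoto(-.066,-.088,.048,.0,.15,n=2)
lipgoto(-.066,.0,.048,.0,.15,n=4)
E
```

```text
TCP [0.388 0.1   0.068] r 0.401
-5.1 1.4 10.6 -0.0012 0.1001 -0.0086 1; -6.2 1.3 10.1 -0.0012 0.1001 -0.0086 1; 
n 2
TCP [0.382 0.188 0.068] r 0.426
-2.3 -21.1 8.6 -0.0006 0.05 -0.0043 1; -2.6 -21.0 8.5 -0.0006 0.05 -0.0043 1; -2.9 -21.1 8.4 -0.0006 0.05 -0.0043 1; -3.3 -21.1 8.1 -0.0006 0.05 -0.0043 1; 
n 4
```

```bash
python3 -m crank '-5 1.4 10.6 0 0.1 -0.009 1; -6 1.3 10 0 0.1 -0.009 1; 0 -12 1.8 0 0 0 1; 0 -26 4 0 0 0 1; 0 -30 4.5 0 0 0 1; 0 -19 2.9 0 0 0 1; 4 0 -7 0 -0.06 0.005 1; 4 0 -7 0 -0.06 0.005 1; 4 0 -7 0 -0.06 0.005 1; 0 0 0 0 0 0 1'; python3 look.py
```

```text
t: 13.75
ee_pos: [0.3997, 0.186, 0.0882]
tcp_rot: [-0.072, 0.993, 0.034, -0.09]
wrist_force: [-0.1, 0.8, -3.2]
finger_gap: 0.0159
finger_force: 98.1
t 13.75 lip [-54.  -1.  43.] pos [0.3997 0.186  0.0882] F [-0.1  0.8 -3.2] gap 0.0159
 scoop 3433 [(344, 31)]
  top [(-65, 0, 42), (-55, -105, 4), (-4, -92, 3)]
  scene [(-58, -106, 13), (-7, -95, 13)]
```

```bash
python3 -m crank '-18 0 0 0 -0.02 0 1; 18 0 0 0 0 0 1; -10 0 0 0 0 0 1; 0 0 0 0 0 0 1'; python3 look.py
```

```text
t: 14.4
ee_pos: [0.383, 0.1845, 0.0897]
tcp_rot: [-0.072, 0.991, 0.034, -0.105]
wrist_force: [0.2, -0.2, -3.6]
finger_gap: 0.0161
finger_force: 98.1
t 14.4 lip [-73.  -1.  41.] pos [0.383  0.1845 0.0897] F [ 0.2 -0.2 -3.6] gap 0.0161
 scoop 3001 [(343, 29)]
  top [(-75, 0, 29), (-56, -105, 4), (-5, -92, 3)]
  scene [(-58, -106, 14), (-7, -95, 13)]
```

```bash
python3 -m crank '20 0 0 0 0 0 1; -20 0 0 0 0 0 1; 10 0 0 0 0 0 1; 0 0 0 0 0 0 1'; python3 look.py
```

```text
t: 15.05
ee_pos: [0.3979, 0.1855, 0.0874]
tcp_rot: [-0.072, 0.992, 0.034, -0.101]
wrist_force: [0.6, 0.5, -3.3]
finger_gap: 0.0158
finger_force: 98.1
t 15.05 lip [-57.  -1.  39.] pos [0.3979 0.1855 0.0874] F [ 0.6  0.5 -3.3] gap 0.0158
 scoop 2034 [(348, 20)]
  top [(-59, 0, 17), (-55, -106, 5), (-4, -92, 3)]
  scene [(-58, -106, 13), (-7, -95, 13), (-58, -10, 26)]
```

```bash
cat > asc.py <<'E'
from plant import *
from h import *
import sys
n,x,y=sys.argv[1],float(sys.argv[2])/1000,float(sys.argv[3])/1000
c=camera(n);h=cv2.cvtColor(c["pixels"],cv2.COLOR_RGB2HSV)
p=proj(c,np.array([*(C+UX*x+UY*y),.01])).astype(int);print(p)
for v in range(p[1]-13,p[1]+14): print(v,''.join(('#' if x>110 else '+' if x>60 else 'o' if x>40 else '.') for x in h[v,p[0]-28:p[0]+28,1]),' '.join('%3d'%x for x in h[v,p[0]-6:p[0]+7,2]))
E
python3 asc.py scene -58 -10; python3 asc.py top -58 0
```

```text
[279 153]
140 ........................................................ 113  89  94 145 128  79  88  77  84  84  84 116 160
141 ........................................................ 146 146 109  90  93  75  84  86  88  83  93 145 171
142 ........................................................  89 103  93  78  86  86  86  89  85  80 100 161 171
143 ........................................................  72  83  86  88  85  88  87  86  87  77 105 176 170
144 ........................................................  82  84  89  88  89  88  88  86  86  80 120 178 168
145 ........................................................  82  86  87  90  87  85  88  86  86  84 123 175 170
146 ........................................................  83  85  89  88  86  89  88  86  78  95 156 172 167
147 ........................................................  82  87  87  88  89  87  87  86  80 112 176 170 164
148 ........................................................  83  88  88  87  88  87  89  86  90 152 178 168 166
149 ............................o+o.........................  80  88  89 
[... 4321 characters left out ...]
72  73  72  73  72  71
217 ..o+++++++++++++++++++++++++++++++++++++++++++++o.......  75  76  75  75  76  76  76  76  76  76  74  75  74
218 .o++++++++++++++++++++++++++++++++++++++++++++++o.......  78  77  77  77  76  78  78  77  76  78  77  77  76
219 .o++++++++++++++++++++++++++++++++++++++++++++++o.......  79  79  79  78  78  79  78  78  78  78  78  78  77
220 .o++++++++++++++++++++++++++++++++++++++++++++++o.......  81  80  81  80  81  80  80  81  80  79  80  80  80
221 .+++++++++++++++++++++++++++++++++++++++++++++++o.......  81  82  82  80  81  81  81  81  80  81  81  81  80
222 o+++++++++++++++++++++++++++++++++++++++++++++++o.......  81  80  81  81  80  81  81  81  80  82  82  82  82
```

```bash
python3 - <<'E'
from plant import *
from h import *
s=state();c=camera("scene");R=mtx(s)
for a in (.146,.136,.125):
  for b in (-.012,.0,.012): print(a,b,proj(c,s["ee_pos"]+R@np.array([a,b,.012])).round(1))
w=camera("wrist");m=nuts(w)[:130,215:430]
for v in range(0,130,5): print(''.join('#' if x else '.' for x in m[v,::3]))
E
```

```text
0.146 -0.012 [275.9 139.5]
0.146 0.0 [277.8 142.2]
0.146 0.012 [279.7 144.8]
0.136 -0.012 [272.9 140.1]
0.136 0.0 [274.9 142.7]
0.136 0.012 [276.8 145.4]
0.125 -0.012 [269.7 140.7]
0.125 0.0 [271.6 143.4]
0.125 0.012 [273.5 146.1]
..................................###############.......................
.................................############...........................
................................##############..######..................
................................########################................
................................#########################...............
.................................########################...............
..................................#######################...............
...................................#######..#############...............
............................................#############...............
..............................................##########................
...............................................#######..................
..................................................................
[... 328 characters left out ...]
...........................................
........................................................................
........................................................................
........................................................................
........................................................................
........................................................................
........................................................................
........................................................................
........................................................................
........................................................................
```

```bash
python3 -m crank '-6 1.4 11 0 0.1 -0.009 1; -6 1.3 11 0 0.1 -0.009 1; -4 -12 1.8 0 0 0 1; -4 -26 4 0 0 0 1; 0 -30 4.5 0 0 0 1; 0 -19 2.9 0 0 0 1; 0 0 0 0 0 0 1'; python3 look.py;python3 asc.py scene -50 -5; python3 asc.py top -50 0
```

```text
t: 16.27
ee_pos: [0.3677, 0.2741, 0.068]
tcp_rot: [-0.077, 0.996, 0.037, -0.002]
wrist_force: [-0.6, -0.5, -1.7]
finger_gap: 0.0162
finger_force: 98.2
t 16.27 lip [-75.  88.  49.] pos [0.3677 0.2741 0.068 ] F [-0.6 -0.5 -1.7] gap 0.0162
 scoop 2208 [(342, 26)]
  top [(-86, 90, 23), (-60, -19, 8), (-51, 4, 8), (-56, -105, 3), (-5, -92, 3)]
  scene [(-58, -106, 14), (-7, -95, 13), (-56, -7, 30)]
[281 151]
138 ........................................................ 170 167 167 167 168 168 165 167 168 167 155 154 170
139 ........................................................ 168 167 166 166 167 171 170 166 162 150 154 184 169
140 ........................................................ 168 168 168 166 164 158 138 172 186 170 150 145 153
141 ........................................................ 168 168 170 165 169 185 173 157 129 147 165 159 163
142 ........................................................ 162 158 180 184 166 153 155 165 155 162 166 167 168
143 ........................................................ 184 168 162 150 138 160 160 166 167 167 166 166 165
144 ...........
[... 4718 characters left out ...]
44 137 120 112 108 111
214 ........................................................ 146 141 137 134 133 134 137 139 133 125 120 121 128
215 ........................................................ 138 137 136 135 135 136 137 136 135 134 136 138 143
216 ..oo.................................................... 136 135 134 134 136 136 138 139 140 142 147 152 154
217 .o+#+................................................... 137 136 133 133 133 136 139 142 142 145 149 154 152
218 .+##+o.................................................. 135 131 129 127 126 127 130 133 133 132 133 133 132
219 ..+##++................................................. 117 114 110 109 107 107 107 107 106 105 101 102 102
```

```bash
python3 -m crank '2 0 -6 0.02 -0.05 0.004 1; 2 0 -6 0.03 -0.05 0.004 1; 2 0 -6 0 -0.05 0.004 1; 12 0 0 0 0 0 1; -12 0 0 0 0 0 1; 0 0 0 0 0 0 1'; python3 look.py
```

```text
t: 17.27
ee_pos: [0.3705, 0.269, 0.0848]
tcp_rot: [-0.098, 0.991, 0.036, -0.081]
wrist_force: [0.1, -0.1, -3.4]
finger_gap: 0.0162
finger_force: 98.2
t 17.27 lip [-77.  86.  43.] pos [0.3705 0.269  0.0848] F [ 0.1 -0.1 -3.4] gap 0.0162
 scoop 2094 [(348, 18)]
  top [(-86, 86, 30), (-60, -19, 8), (-51, 4, 8), (-55, -105, 4), (-4, -93, 3)]
  scene [(-58, -106, 14), (-7, -95, 13), (-56, -7, 31)]
```

```bash
python3 -m crank '14 0 0 0 0 0 1; -14 0 0 0 0 0 1; 0 0 0 0 0 0 1'; python3 look.py;  python3 -m crank '16 0 0 0 0 0 1; -10 0 0 0 0 0 1; 0 0 0 0 0 0 1' >/dev/null; python3 look.py
```

```text
t: 17.8
ee_pos: [0.3722, 0.2693, 0.0849]
tcp_rot: [-0.098, 0.991, 0.036, -0.08]
wrist_force: [-0.4, -0.8, -3.2]
finger_gap: 0.0159
finger_force: 98.1
t 17.8 lip [-75.  86.  43.] pos [0.3722 0.2693 0.0849] F [-0.4 -0.8 -3.2] gap 0.0159
 scoop 2016 [(348, 15)]
  top [(-86, 86, 33), (-60, -19, 8), (-51, 4, 8), (-56, -105, 4), (-5, -92, 3)]
  scene [(-58, -106, 14), (-7, -95, 13), (-56, -7, 32)]
t 18.32 lip [-69.  86.  43.] pos [0.3783 0.2698 0.084 ] F [-0.5 -0.6 -3. ] gap 0.0163
 scoop 1938 [(347, 13)]
  top [(-82, 86, 48), (-60, -19, 8), (-51, 4, 8), (-56, -105, 4), (-5, -92, 3)]
  scene [(-58, -107, 14), (-7, -95, 13), (-56, -7, 32)]
```

```bash
python3 -m crank '-16 0 -1 0 -0.02 0 1; 16 0 0 0 0 0 1; 0 0 0 0 0 0 1' >/dev/null; python3 look.py;  python3 -m crank '-16 0 0 0 0 0 1; 16 0 0 0 0 0 1; 0 0 0 0 0 0 1' >/dev/null; python3 look.py
```

```text
t 18.85 lip [-66.  87.  41.] pos [0.3818 0.2702 0.0848] F [-0.3  0.5 -2.3] gap 0.0161
 scoop 2232 [(348, 21)]
  top [(-82, 85, 39), (-60, -19, 8), (-51, 5, 8), (-55, -105, 4), (-4, -92, 3)]
  scene [(-58, -106, 14), (-7, -95, 13), (-56, -7, 31)]
t 19.38 lip [-67.  87.  41.] pos [0.3812 0.2701 0.0848] F [ 0.8  0.  -2.5] gap 0.0162
 scoop 2441 [(351, 26)]
  top [(-83, 81, 29), (-60, -19, 8), (-51, 5, 8), (-56, -105, 3), (-4, -92, 3)]
  scene [(-58, -106, 14), (-7, -95, 13), (-56, -7, 31)]
```

```bash
python3 -m crank '-8 0 0 0 0 0 1; 18 0 0 0 0 0 1; -18 0 0 0 0 0 1; 0 0 0 0 0 0 1' >/dev/null; python3 look.py;  python3 -m crank '18 0 0 0 0 0 1; -18 0 0 0 0 0 1; 0 0 0 0 0 0 1' >/dev/null; python3 look.py
```

```text
t 20.02 lip [-79.  86.  42.] pos [0.3691 0.2688 0.0862] F [ 0.6 -1.3 -2.2] gap 0.0158
 scoop 1793 [(365, 27), (325, 10)]
  top [(-92, 83, 10), (-60, -19, 8), (-51, 4, 8), (-55, -105, 4), (-4, -92, 3)]
  scene [(-58, -106, 14), (-7, -95, 13), (-56, -7, 30), (-72, 62, 14)]
t 20.55 lip [-78.  86.  42.] pos [0.3706 0.269  0.0861] F [-0.2  0.5 -2. ] gap 0.0159
 scoop 1020 [(364, 10), (324, 0)]
  top [(-87, 84, 28), (-69, 64, 4), (-60, -18, 7), (-51, 4, 8), (-56, -105, 3), (-5, -93, 3)]
  scene [(-58, -106, 14), (-7, -95, 13), (-56, -7, 31), (-71, 63, 12)]
```

```bash
python3 -m crank '-2 0 9 0 0.085 -0.008 1; -2 0 9 0 0.085 -0.008 1; 12 -2 0 0 0 0 1; 24 -3 0.5 0 0 0 1; 30 -3 0.5 0 0 0 1; 26 -2 0.5 0 0 0 1; 14 0 0 0 0 0 1; 0 0 0 0 0 0 1' >/dev/null; python3 look.py
```

```text
t 21.7 lip [31. 98. 51.] pos [0.4725 0.29   0.07  ] F [-1.3 -0.5 -2.5] gap 0.0158
 scoop 1934 [(347, 19)]
  top [(-60, -19, 8), (-51, 5, 8), (-56, -105, 4), (9, 96, 30)]
  scene [(-58, -106, 14), (-7, -95, 13), (-56, -7, 31), (-71, 64, 13)]
```

```bash
python3 -m crank '2 0 -6 0 -0.06 0.005 1; 2 0 -6 0 -0.06 0.005 1; 2 0 -6 0 -0.05 0.004 1; -10 0 0 0 0 0 1;18 0 0 0 0 0 1; -18 0 0 0 0 0 1; 0 0 0 0 0 0 1' >/dev/null; python3 look.py
```

```text
t 22.73 lip [16. 97. 44.] pos [0.4638 0.2857 0.0884] F [ 0.5  0.4 -2.1] gap 0.0159
 scoop 1290 [(346, 8)]
  top [(-60, -18, 8), (-51, 4, 8), (-55, -106, 5), (-4, -92, 3)]
  scene [(-58, -106, 13), (-7, -95, 13), (-56, -7, 29), (-71, 63, 12)]
```

```bash
python3 -m crank '18 0 0 0 0 0 1; -18 0 0 0 0 0 1; 0 0 0 0 0 0 1' >/dev/null; python3 look.py
```

```text
t 23.25 lip [19. 97. 44.] pos [0.4666 0.2859 0.0885] F [ 0.5 -0.4 -2.7] gap 0.0161
 scoop 864 [(363, 8), (323, 0)]
  top [(-60, -19, 8), (-51, 4, 8), (-56, -105, 3), (-5, -92, 3)]
  scene [(-58, -106, 14), (-7, -95, 13), (-56, -7, 29), (-71, 64, 11)]
```

```bash
python3 -m crank '20 0 0 0 0 0 1; -12 0 0 0 0 0 1; 0 0 0 0 0 0 1' >/dev/null; python3 look.py; python3 -m crank '18 0 0 0 0 0 1; -18 0 0 0 0 0 1; 0 0 0 0 0 0 1' >/dev/null; python3 look.py
```

```text
t 23.77 lip [27. 97. 43.] pos [0.4741 0.2866 0.0872] F [-0.2 -0.  -2.7] gap 0.0161
 scoop 553 [(362, 3)]
  top [(-60, -18, 7), (-51, 5, 8), (-56, -105, 3), (-4, -92, 3)]
  scene [(-58, -106, 14), (-7, -95, 13), (-56, -7, 32), (-70, 64, 11)]
t 24.3 lip [27. 97. 43.] pos [0.4742 0.2867 0.0873] F [ 0.3  0.  -2.8] gap 0.0162
 scoop 526 [(362, 3)]
  top [(-60, -19, 8), (-51, 4, 8), (-56, -105, 3), (-4, -92, 3)]
  scene [(-58, -106, 14), (-7, -95, 13), (-56, -7, 31), (-70, 64, 11)]
```

```bash
python3 -m crank '20 0 0 0 0 0 1; -20 0 0 0 0 0 1; 0 0 0 0 0 0 1' >/dev/null; python3 look.py; python3 asc.py scene 45 85; python3 asc.py top 40 88
```

```text
t 24.82 lip [27. 97. 43.] pos [0.4746 0.2867 0.0872] F [-0.4 -0.9 -2.8] gap 0.016
 scoop 416 [(361, 1)]
  top [(-60, -19, 8), (-51, 5, 7), (-56, -105, 3)]
  scene [(-58, -106, 14), (-7, -95, 14), (-57, -7, 30), (-70, 64, 11)]
[293 126]
113 .................o#+.................................... 141 108  79  77  80  77  94 134 118 122 109  75  73
114 ........................................................  99  76  73  82  81  79  83 119 113 115  84  78  78
115 ........................................................  81  82  81  84  83  82  95 120 114  83  76  78  78
116 ........................................................  83  84  83  84  81  88 113 121 113  78  92  86  93
117 ........................................................  84  84  85  83  80  88 116 112  89  86  90  86  89
118 ........................................................  83  85  86  82  77  92 145 130  77  85  86  87  91
119 ........................................................  85  84  84  80  75 103 150 143 120  84 108 111 109
120 ........................................................  83  81  79 
[... 4547 characters left out ...]
79  77  72  62  58  68
191 ++++++++++++++++++++++++++++++++++++++++o...............  80  80  80  81  81  81  79  80  79  73  62  58  68
192 ++++++++++++++++++++++++++++++++++++++++o...............  80  81  82  80  82  82  81  81  80  74  62  59  69
193 ++++++++++++++++++++++++++++++++++++++++o...............  81  82  81  82  82  81  82  82  81  74  64  60  69
194 ++++++++++++++++++++++++++++++++++++++++o...............  80  82  80  81  81  81  80  80  79  73  61  58  69
195 ++++++++++++++++++++++++++++++++++++++++o...............  80  79  80  80  80  79  80  81  78  71  59  58  68
196 +++++++o++++++++++++++++++++++++++++++++o...............  78  79  78  79  78  78  79  79  77  69  56  57  68
```

```bash
python3 -m crank '18 0 -2 0 -0.02 0 1; -18 0 0 0 0 0 1; 0 0 0 0 0 0 1' >/dev/null; python3 look.py; python3 asc.py scene 35 70 | head -24 | cut -c1-62
```

```text
t 25.45 lip [27. 97. 43.] pos [0.4752 0.2862 0.0895] F [ 0.4 -0.2 -1.8] gap 0.0162
 scoop 180 [(359, 1)]
  top [(-60, -18, 7), (-51, 5, 7), (-56, -105, 4), (-4, -92, 3)]
  scene [(-58, -106, 13), (-7, -95, 13), (-56, -7, 31), (-71, 64, 10), (61, 114, 7)]
[293 129]
116 ........................................................  
117 ........................................................  
118 ........................................................  
119 ........................................................  
120 ........................................................  
121 ........................................................  
122 ........................................................  
123 ........................................................ 1
124 ..............................++o....................... 1
125 .............................+###....................... 1
126 ............................o####....................... 1
127 .............................###+....................... 1
128 .............................#+o........................ 1
129 ........................................................ 1
130 ........................................................ 1
131 ........................................................ 1
132 ........................................................ 1
133 ........................................................ 1
134 ........................................................ 1
135 ........................................................ 1
136 ........................................................ 1
137 ........................................................ 1
138 ........................................................ 1
```

```bash
python3 -m crank '20 0 -1 0 -0.01 0 1; -20 0 0 0 0 0 1; 0 0 0 0 0 0 1' >/dev/null; python3 look.py; python3 asc.py scene 35 70 | head -24 | cut -c1-62
```

```text
t 26.02 lip [27. 97. 43.] pos [0.4753 0.286  0.0907] F [-0.1 -0.1 -2.1] gap 0.0161
 scoop 0 []
  top [(-60, -19, 8), (-51, 5, 7), (-56, -105, 3), (-4, -92, 3), (62, 69, 3)]
  scene [(-58, -106, 14), (-7, -95, 13), (-57, -7, 30), (-71, 63, 12), (61, 70, 12), (42, 80, 14)]
[293 129]
116 ........................................................  
117 ........................................................  
118 ........................................................  
119 ........................................................  
120 ........................................................  
121 ........................................................  
122 ........................................................  
123 ........................................................ 1
124 ........................................................ 1
125 ...........................+++....+##................... 1
126 ..........................+#+++...###+.................. 1
127 ..........................##+++...###+.................. 1
128 ..........................o###+...###o.................. 1
129 ...........................###....##+................... 1
130 ........................................................ 1
131 ........................................................ 1
132 ........................................................ 1
133 ........................................................ 1
134 ........................................................ 1
135 ........................................................ 1
136 ........................................................ 1
137 ........................................................ 1
138 ........................................................ 1
```

```bash
python3 -m crank '-2 0 9 0 0.09 -0.008 1; -2 0 9 0 0.09 -0.008 1; 0 12 -2.4 0 0 0 1; 0 26 -5.2 0 0 0 1; 0 30 -6 0 0 0 1; 0 18 -3.6 0 0 0 1; 2 0 -6 0 -0.06 0.005 1; 2 0 -6 0 -0.06 0.005 1; 2 0 -6 0 -0.06 0.004 1; 0 0 0 0 0 0 1' >/dev/null; python3 look.py
```

```text
t 27.48 lip [32.  9. 44.] pos [0.4869 0.1982 0.0908] F [ 0.7  0.3 -1.9] gap 0.0161
 scoop 0 []
  top [(-55, -105, 4), (-4, -92, 3)]
  scene [(-58, -106, 15), (-7, -95, 14), (-57, -8, 29), (-70, 66, 13), (-80, 115, 76), (65, 73, 3)]
```

```bash
python3 -m crank '20 0 -1 0 -0.02 0 1; -20 0 0 0 0 0 1; 20 0 0 0 0 0 1; -20 0 0 0 0 0 1;0 0 0 0 0 0 1' >/dev/null; python3 look.py
```

```text
t 28.25 lip [26. 11. 41.] pos [0.4818 0.1985 0.0918] F [ 0.2  0.4 -1.3] gap 0.0159
 scoop 0 []
  top [(-56, -104, 4), (-5, -92, 3)]
  scene [(-58, -106, 15), (-7, -95, 14), (-57, -8, 29), (-70, 66, 13), (-79, 117, 79), (65, 73, 3)]
```

```bash
python3 -m crank '20 0 -1 0 -0.03 0 1; -20 0 0 0 0 0 1; 20 0 0 0 0 0 1; -20 0 0 0 0 0 1;0 0 0 0 0 0 1' >/dev/null; python3 look.py; python3 mont.py pics/m9.png
```

```text
t 29.02 lip [26. 11. 39.] pos [0.4837 0.1982 0.0934] F [ 0.6  0.6 -1.9] gap 0.0159
 scoop 0 []
  top [(-56, -104, 4), (-5, -92, 3)]
  scene [(-58, -106, 15), (-7, -95, 15), (-57, -8, 31), (-70, 65, 12), (-78, 120, 84), (64, 71, 5)]
```

View pics/m9.png

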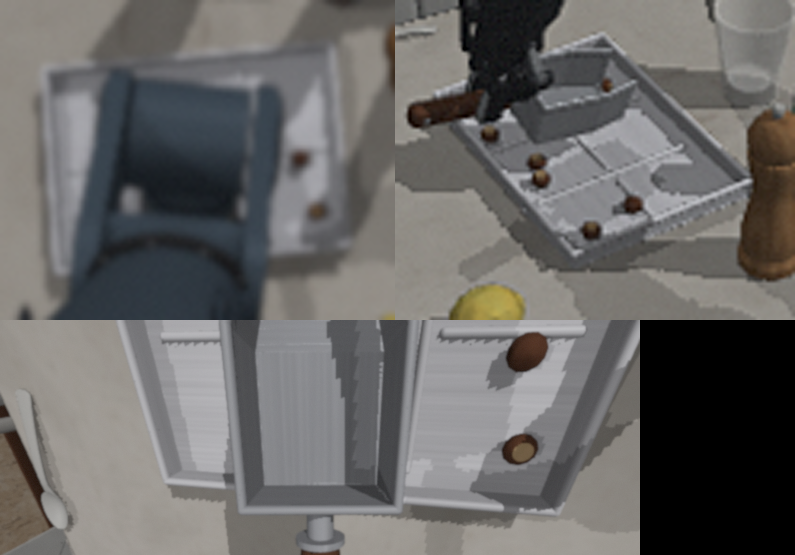

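The montage shows an empty view inside the rear of the scoop, near right nuts at wrist (527,350) and (519,449), and tray nuts at scene (590,230), (633,205), (540,178), (536,160) and (489,133). The last nut is hidden behind the scoop's side wall at the lip, so I'll keep shaking.

```bash
python3 -m crank '20 0 -3 0 -0.05 0 1; -22 0 -2 0 0 0 1; 22 0 0 0 0 0 1; -22 0 0 0 0 0 1;0 0 0 0 0 0 1' >/dev/null; python3 look.py; python3 asc.py scene 50 0 |cut -c1-62
```

```text
t 29.95 lip [23. 11. 38.] pos [0.4833 0.1969 0.0997] F [ 1.   0.9 -2.1] gap 0.0159
 scoop 0 []
  top [(-55, -104, 5), (-5, -92, 3)]
  scene [(-58, -106, 16), (-6, -94, 15), (-57, -8, 31), (28, 3, 11), (-71, 64, 11), (-73, 126, 76), (62, 72, 8)]
[308 139]
126 +..................###+................................. 1
127 ...................###+.................................  
128 ...................o#o.................................. 1
129 ........................................................  
130 ........................................................  
131 ........................................................  
132 ........................................................  
133 ........................................................  
134 ........................................................  
135 ........................................................  
136 ........................................................  
137 ........................................................  
138 ........................................................ 1
139 ......................
[... 155 characters left out ...]
.....  
142 ....................#####...............................  
143 .....................###o...............................  
144 ........................................................  
145 ........................................................ 1
146 ........................................................ 1
147 ........................................................ 1
148 +....................................................... 1
149 #o...................................................... 1
150 ##...................................................... 1
151 #+...................................................... 1
152 +....................................................... 1
```

```bash
cat > /tmp/p.py <<'E'
from h import *
import sys
a=[float(x) for x in sys.argv[1:6]];n=int(sys.argv[6]) if len(sys.argv)>6 else None
lipgoto(a[0]/1000,a[1]/1000,a[2]/1000,a[3],a[4],n)
E
cp /tmp/p.py p.py; python3 p.py -22 -84 55 .5 0
```

```text
TCP [0.459 0.112 0.143] r 0.472
-23.8 36.6 -23.5 -0.0947 -0.1001 0.0361 1; -24.4 39.4 -17.4 -0.0947 -0.1001 0.0361 1; 
n 2
```

```bash
python3 -m crank '0 0 -10 0 0 0 1; -12 18 -9 -0.047 -0.05 0.018 1; -12 18 -9 -0.047 -0.05 0.018 1; -12 20 -8 -0.047 -0.05 0.018 1; -12 20 -8 -0.047 -0.05 0.018 1; 0 0 0 0 0 0 1' >/dev/null; python3 look.py; python3 p.py -24 -84 20 .5 0 2;python3 p.py -24 -84 9 .5 0 3
```

```text
t 30.9 lip [-19. -84.  62.] pos [0.4619 0.1116 0.1488] F [ 1.  -0.2 -2.2] gap 0.0162
 scoop 0 []
  top []
  scene [(-58, -106, 13), (-7, -95, 13), (-60, -15, 18), (-73, 61, 6), (-31, 74, 7), (-73, 113, 107), (62, 72, 9), (43, 91, 5)]
TCP [0.457 0.112 0.108] r 0.47
8.2 0.3 18.7 -0.0013 0.0001 0.0004 1; 8.2 0.4 18.7 -0.0013 0.0001 0.0004 1; 
n 2
TCP [0.457 0.112 0.097] r 0.47
7.2 0.2 15.7 -0.0008 0.0001 0.0003 1; 7.2 0.3 15.7 -0.0008 0.0001 0.0003 1; 7.3 0.2 15.7 -0.0008 0.0001 0.0003 1; 
n 3
```

```bash
python3 -m crank '7 0.2 15 0 0 0 1; 7 0.2 15 0 0 0 1; 4 0.2 9 0 0 0 1; 3 0.2 7 0 0 0 1; 0 0 0 0 0 0 1'; python3 look.py; python3 p.py -6 -84 9 .5 0 2;python3 p.py 6 -84 13 .5 0 3
```

```text
t: 31.68
ee_pos: [0.4562, 0.1108, 0.0972]
tcp_rot: [0.008, 0.968, 0.033, -0.249]
wrist_force: [0.6, -0.2, -2.1]
finger_gap: 0.0162
finger_force: 98.3
t 31.68 lip [-25. -84.   9.] pos [0.4562 0.1108 0.0972] F [ 0.6 -0.2 -2.1] gap 0.0162
 scoop 0 []
  top [(43, 86, 9)]
  scene [(-57, -104, 19), (-5, -98, 5), (-68, 7, 8), (-92, 38, 29), (28, 3, 11), (61, 70, 12), (40, 86, 13)]
TCP [0.475 0.113 0.097] r 0.488
8.3 -0.3 -3.6 -0.0007 0.0003 0.0003 1; 8.3 -0.3 -3.6 -0.0007 0.0003 0.0003 1; 
n 2
TCP [0.487 0.114 0.101] r 0.5
8.4 -0.2 -5.5 -0.0004 0.0002 0.0002 1; 8.4 -0.2 -5.5 -0.0004 0.0002 0.0002 1; 8.4 -0.3 -5.5 -0.0004 0.0002 0.0002 1; 
n 3
```

```bash
python3 -m crank '5.5 0 -2.6 0 0 0 1; 5.5 0 -2.7 0 0 0 1; 5.5 0 -2.8 0 0 0 1; 0 0 0 0 0 0 1'; python3 look.py; python3 asc.py scene 5 -95 |cut -c1-62;  python3 p.py 8 -84 13 .5 0 3
```

```text
t: 32.33
ee_pos: [0.4752, 0.1122, 0.0972]
tcp_rot: [0.008, 0.968, 0.033, -0.248]
wrist_force: [0.5, 0.3, -1.2]
finger_gap: 0.0162
finger_force: 98.3
t 32.33 lip [ -6. -84.  10.] pos [0.4752 0.1122 0.0972] F [ 0.5  0.3 -1.2] gap 0.0162
 scoop 46 [(215, 73)]
  top [(-92, -72, 6), (33, 4, 4), (43, 86, 9)]
  scene [(-57, -104, 18), (11, -102, 7), (-48, 5, 7), (-81, 44, 108), (61, 69, 11)]
[312 162]
149 ........................................................  
150 ........................................................  
151 ........................................................  
152 ........................................................ 1
153 ........................................................  
154 ........................................................  
155 ........................................................  
156 ........................................................  
157 ........................................................  
158 ........................................................  
159 ........................................................  
160 .....
[... 455 characters left out ...]
.....................................  
168 ........................................................ 1
169 ...........o+o.......................................... 1
170 ..........++++o......................................... 1
171 .........o#++##......................................... 1
172 ..........##+##.........................................  
173 ..........####+.........................................  
174 ...........+o...........................................  
175 ........................................................  
TCP [0.489 0.114 0.101] r 0.502
3.3 -0.2 -3.1 -0.0004 -0.0002 0.0002 1; 3.2 -0.3 -3.1 -0.0004 -0.0002 0.0002 1; 3.3 -0.2 -3.1 -0.0004 -0.0002 0.0002 1; 
n 3
```

```bash
python3 -m crank '4.6 0 -4 0 0 0 1; 4.6 0 -4 0 0 0 1; 5.5 0 -2.7 0 0 0 1; 5.5 0 -2.7 0 0 0 1; 0 0 0 0 0 0 1'; python3 look.py; python3 asc.py scene 25 -90 |cut -c1-62
```

```text
t: 33.15
ee_pos: [0.4998, 0.1137, 0.0989]
tcp_rot: [0.008, 0.968, 0.033, -0.248]
wrist_force: [-0.4, 0.0, -2.0]
finger_gap: 0.0161
finger_force: 98.2
t 33.15 lip [ 19. -85.  11.] pos [0.4998 0.1137 0.0989] F [-0.4  0.  -2. ] gap 0.0161
 scoop 34 [(219, 102)]
  top [(-79, -71, 36), (43, 88, 3)]
  scene [(-57, -104, 18), (33, -101, 6), (-61, -17, 16), (-20, 9, 4), (-68, 49, 140)]
[317 158]
145 ........................................................  
146 ........................................................  
147 ........................................................  
148 ........................................................ 1
149 ........................................................ 1
150 ........................................................  
151 ........................................................  
152 ........................................................  
153 ........................................................  
154 ........................................................  
155 ........................................................  
156 ............
[... 289 characters left out ...]
.......  
161 ................................##......................  
162 ...............................##+......................  
163 ........................................................  
164 ........................................................  
165 ........................................................  
166 .......................................................+ 1
167 .......................................................# 1
168 .......................................................# 1
169 ......o+o.............................................o# 1
170 .....##++o............................................+# 1
171 ....+#++##............................................+#
```

```bash
python3 -m crank '-4 0 1.5 0 0 0 1; -5 0 2 0 0 0 1; -6 0 -13 0 0 0 1; -8 0 -20 0 0 0 1; -8 0 -20 0 0 0 1; 0 0 0 0 0 0 1'; python3 look.py; python3 asc.py scene 25 -90 |cut -c1-62
```

```text
t: 34.1
ee_pos: [0.4974, 0.1135, 0.1594]
tcp_rot: [0.008, 0.969, 0.033, -0.245]
wrist_force: [0.0, -0.2, -2.1]
finger_gap: 0.0162
finger_force: 98.3
t 34.1 lip [ 17. -85.  72.] pos [0.4974 0.1135 0.1594] F [ 0.  -0.2 -2.1] gap 0.0162
 scoop 0 []
  top [(-83, -64, 24)]
  scene [(-58, -106, 13), (31, -100, 12), (-56, -7, 31), (-70, 64, 12), (18, 87, 6), (-24, 121, 91)]
[317 158]
145 ........................................................  
146 ........................................................  
147 ........................................................ 1
148 ........................................................ 1
149 ........................................................ 1
150 ........................................................ 1
151 ........................................................ 1
152 ........................................................ 1
153 ........................................................ 1
154 ........................................................ 1
155 ........................................................ 1
156 .......................
[... 278 characters left out ...]
....... 1
161 ..............................####...................... 1
162 ...............................##+...................... 1
163 ........................................................ 1
164 ........................................................ 1
165 ........................................................ 1
166 .......................................................+ 1
167 .......................................................# 1
168 .......................................................# 1
169 ......................................................+# 1
170 .....+###.............................................+#  
171 .....##+##............................................+#
```

```bash
python3 - <<'E'
from h import *
goto(np.array([.42,.105,.17]),.068,n=5,g=1)
E
```

```text
-14.5 0.7 5.0 -0.0003 0.1006 0.0 1; -14.9 0.6 3.5 -0.0003 0.1006 0.0 1; -15.2 0.7 1.9 -0.0003 0.1006 0.0 1; -15.3 0.6 0.5 -0.0003 0.1006 0.0 1; -15.3 0.7 -1.1 -0.0003 0.1006 0.0 1; 
n 5
```

```bash
python3 -m crank '-14.5 0.6 5 0 0.1 0 1; -15 0.6 3.5 0 0.1 0 1; -15 0.7 2 0 0.1 0 1; -15 0.6 0.5 0 0.1 0 1; -15 0.7 -1 0 0.1 0 1; -1 15 0 0 0 0 1; -2 35 0 0 0 0 1; -3 45 0 0 0 0 1; -3 50 0 0 0 0 1; -3 50 0 0 0 0 1; -3 50 0 0 0 0 1; -3 45 0 0 0 0 1'
python3 - <<'E'
from h import *
goto(np.array([.490,-.227,.075]),.068,n=5,g=1)
E
```

```text
t: 35.8
ee_pos: [0.4232, -0.1885, 0.1693]
tcp_rot: [-0.001, 0.999, 0.033, -0.001]
wrist_force: [0.8, 0.0, -2.3]
finger_gap: 0.0163
finger_force: 98.2
12.9 8.6 18.8 -0.0004 0.0004 -0.0003 1; 12.8 8.6 18.9 -0.0004 0.0004 -0.0003 1; 12.8 8.6 18.8 -0.0004 0.0004 -0.0003 1; 12.8 8.6 18.8 -0.0004 0.0004 -0.0003 1; 12.9 8.6 18.9 -0.0004 0.0004 -0.0003 1; 
n 5
```

```bash
python3 -m crank '12.8 8.6 10 0 0 0 1; 12.8 8.6 18 0 0 0 1; 12.8 8.6 22 0 0 0 1; 12.8 8.6 22 0 0 0 1; 12.8 6 22 0 0 0 1; 0 0 0 0 0 0 1; 0 0 0 0 0 0 1'
python3 - <<'E'
from plant import *
from h import *
s=state();w=wristcam(camera("wrist"),s);print(s["ee_pos"])
for a,b,z,n in [(-.056,.032,.048,"backwall L top"),]: pass
cv2.imwrite("pics/w10.png",w["pixels"][:,:,::-1]);pickle.dump((s,w),open("w10.pkl","wb"))
goto(np.array([.490,-.227,.033]),.068,n=2,g=1)
E
```

```text
t: 36.67
ee_pos: [0.489, -0.2206, 0.0754]
tcp_rot: [-0.001, 0.999, 0.034, -0.001]
wrist_force: [-0.8, 0.6, -2.1]
finger_gap: 0.0158
finger_force: 98.3
[ 0.48904292 -0.22055279  0.07543222]
0.3 3.2 21.5 -0.001 0.001 0.0002 1; 0.2 3.2 21.4 -0.001 0.001 0.0002 1; 
n 2
```

```bash
python3 -m crank '0.5 3 15 0 0 0 1; 0 3 15 0 0 0 1; 0 0.5 8 0 0 0 1; 0 0 4 0 0 0 1; 0 0 1.5 0 0 0 1; 0 0 0 0 0 0 1'
```

```text
t: 37.48
ee_pos: [0.4904, -0.2277, 0.0322]
tcp_rot: [-0.001, 0.999, 0.034, -0.001]
wrist_force: [-0.7, 0.2, -1.8]
finger_gap: 0.0162
finger_force: 98.3
```

```bash
python3 -m crank '0 0 1 0 0 0 1; 0 0 0 0 0 0 1'; python3 -m crank '0 0 0.8 0 0 0 1; 0 0 0 0 0 0 1'
```

```text
t: 37.72
ee_pos: [0.4904, -0.2277, 0.0313]
tcp_rot: [-0.001, 0.999, 0.034, -0.001]
wrist_force: [0.2, 0.1, -3.0]
finger_gap: 0.016
finger_force: 98.3
t: 37.98
ee_pos: [0.4903, -0.2276, 0.0304]
tcp_rot: [-0.001, 0.999, 0.034, -0.001]
wrist_force: [0.3, 0.3, -2.8]
finger_gap: 0.0159
finger_force: 98.3
```

```bash
python3 -m crank '0 0 1 0 0 0 1; 0 0 0 0 0 0 1'|sed -n 2,4p; python3 -m crank '0 0 1 0 0 0 1; 0 0 0 0 0 0 1'|sed -n 2,4p
```

```text
ee_pos: [0.4903, -0.2276, 0.0292]
tcp_rot: [-0.001, 0.999, 0.034, -0.001]
wrist_force: [0.3, -0.1, -2.8]
ee_pos: [0.4903, -0.2277, 0.0286]
tcp_rot: [-0.001, 0.999, 0.034, -0.001]
wrist_force: [-1.3, -0.1, -0.4]
```

```bash
python3 -m crank '0 0 0.7 0 0 0 1; 0 0 0 0 0 0 1'|sed -n 2,4p; python3 -m crank '0 0 0 0 0 0 0.85; 0 0 0 0 0 0 0.7; 0 0 0 0 0 0 0.4; 0 0 0 0 0 0 0; 0 0 0 0 0 0 0; 0 0 0 0 0 0 0' 20; python3 -m crank '0 0 -15 0 0 0 0; 0 0 -30 0 0 0 0; 0 0 -50 0 0 0 0; -6 0 -50 0 0 0 0; -25 0 -50 0 0 0 0; -30 0 -25 0 0 0 0; 0 0 0 0 0 0 0'
python3 - <<'E'
from plant import *
from h import *
s=state();w=wristcam(camera("wrist"),s);pickle.dump((s,w),open("w11.pkl","wb"))
a=cv2.resize(w["pixels"],(400,250),interpolation=3)
b=cv2.resize(camera("top")["pixels"][130:250,190:310],(350,350),interpolation=2);c=cv2.resize(camera("scene")["pixels"][100:275,235:415],(400,350),interpolation=2)
cv2.imwrite("pics/f.png",np.vstack([np.hstack([b,c]),cv2.copyMakeBorder(a,0,0,0,350,0)])[:,:,::-1]);print(s["t"])
E
python3 look.py
```

```text
ee_pos: [0.4902, -0.2277, 0.0284]
tcp_rot: [-0.001, 0.999, 0.034, -0.001]
wrist_force: [-2.3, -0.0, 6.3]
t: 39.48
ee_pos: [0.4903, -0.2276, 0.0276]
tcp_rot: [-0.001, 0.999, 0.034, -0.001]
wrist_force: [-0.0, 0.9, -0.0]
finger_gap: 0.0851
finger_force: 0.0
t: 40.35
ee_pos: [0.4292, -0.2324, 0.2507]
tcp_rot: [0.001, 0.999, 0.033, 0.001]
wrist_force: [1.0, -0.8, -0.6]
finger_gap: 0.0855
finger_force: 0.0
40.35
t 40.5 lip [ -47. -425.  227.] pos [ 0.43   -0.2319  0.2475] F [-0.1  0.  -0.2] gap 0.0854
 scoop 683 [(320, 144)]
  top [(-69, 64, 7), (-60, -19, 8), (-51, 4, 8), (-55, -105, 4), (31, 4, 3), (43, 86, 9), (62, 69, 3)]
  scene [(-58, -106, 11), (-56, -7, 30), (-71, 64, 12), (41, 85, 14)]
```

View pics/f.png

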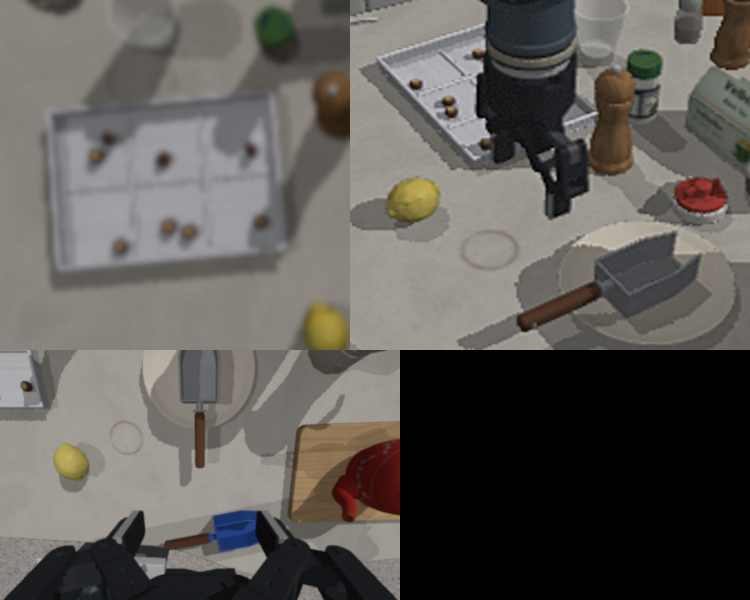

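The final view shows all eight nuts in the tray, with every panel holding at least one: far row top (97–108, 138–155), (163,158), (251,149), near row (120,246), (168–189, 226–231), (261,222). The empty scoop stands centred on the plate (axis at u≈199, plate from 142 to 257), the gripper is clear, and the mill, jar and lemon are in place.

```bash
python3 -c "
from plant import *
print(sign_off())"
```

```text
the job is handed in; nothing more can be done
None
```

The job is handed in at about 40 s: all eight chestnuts are in the tray with at least one in every panel, and the empty scoop is released on the middle of its plate; one nut was pushed over a rib with the scoop's lip to fill the far right panel after an extra one dropped far left, and the loaded scoop briefly touched the tray's near rim lightly on the way in.

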